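# Tap a jammed lens carriage out of its guide with a mallet

## Robot

A 7-joint arm with a two-finger parallel gripper is mounted at the origin on the work surface. World frame = base frame: x ahead of the robot, y to its left, z up, the work surface at z = 0. Lengths are in m, angles in rad, forces in N, time in s.
With the tool pointing down it reaches from about 0.4 to 0.9 m from the base axis. Payload 5.5 kg.
Tool frame: the origin (TCP) lies midway between the tips of the shut fingers; the grasp point (between the pads) lies 19 mm behind it; z points along the fingers, x is the direction in which the jaws open and shut, and the axes are right-handed (so a half turn about z gives the same grasp; the last joint's range is limited). The gripper opens to 92 mm and grips with 3 to 60 N. Pads are 19 mm wide; open, the fingers measure 130 mm over their backs; the gripper's body (75 mm by 190 mm) begins 47 mm behind the grasp point.
Start: joints at [1.477, 0.501, -0.427, 1.55, 0.221, 1.138, -0.21], TCP at [0.227, -0.609, 0.227] pointing down, gripper open.
Joint ranges: [-2.88, 2.88], [-0.31, 2.03], [-1.54, 1.56], [0.2, 2.42], [-1.41, 4.55], [0.19, 2.02], [-2.57, 2.57]. Speed limits (rad/s): [2.57, 2.57, 3.14, 3.14, 3.14, 3.14, 3.14].

## Interface

Orientations are given as [roll, pitch, yaw] about the fixed x, y, z axes, in that order (R = Rz(yaw) Ry(pitch) Rx(roll)).
In Python, from bench import bot gives the robot as it stands. The module is installed in compiled form; this text tells all that it offers.
- The arm moves only by the tool play_rows, never from a script. Its argument "deltas" is a list that holds one entry, the list of rows, each a list of 7 numbers: the shift along the tool's x, y, z scaled (see below), then the turn, a rotation vector about the tool's x, y, z scaled (see below), then the opening in per cent of the stroke, from 0 (shut) to 100 (fully open). In form: [[[x, y, z, wx, wy, wz, claw], ...]]. A call has 1 to 5 rows; each row shifts and turns the commanded pose from where the row before left it, along the tool's axes as they then stand; what a row does not reach is not made up. The controller multiplies each number of a shift by 0.1 m and each number of a turn by 5 degrees. A row lasts 1/8 s, in which the tool goes at most 62.5 mm and 10.7 degrees, less where a joint would pass 70% of its speed; a pose out of reach is approached as far as the arm can. A call with a number of a shift or a turn outside -1 to 1 is refused whole. A call with a gripper value outside its range is refused whole. The fingers move at their own pace and stop on an object; the grip force is fixed at half the most. Time passes only in rows, so rows that do not move let the fingers close. It gives the time, the measured TCP pose, the force and the opening at its end, in the units of the state.
- bot.sense(): the state, without advancing time (a new reading comes with each control period).
- bot.camera(name): name is "scene" or "top" or "wrist"; returns a dict with "pixels" (480x640x3 uint8, red, green, blue), "camera_matrix" (3x3 intrinsics, pixels), "world_to_cam" (4x4, takes a point from world to camera coordinates); the wrist camera has in their place "hand_eye" (4x4, takes a point from camera to tool coordinates, whose origin is the TCP and whose axes are the tool frame's). Camera axes: x right, y down, z forward; pixel columns grow to the right and rows downward; lengths in m; the calibration is good to about 2 mm. A picture is of the moment at which its call begins: read the wrist's pose just before it. There is no depth.
- bot.job_done(): hands the job in, once; it reports no verdict.
The state is a dict: "t": time; "qpos": joint angles; "joint_velocities": joint speeds; "effort": joint torques, N m; "ee_pos": TCP position; "tool_rot": TCP orientation; "ft_force": force on the tool from outside, world axes, zero at the start; "wrist_torque": the same for the moment, N m; "finger_gap": opening from 0.0 (shut) to 1.0 (fully open).
Only numpy, scipy, OpenCV 4.12 (cv2) and the standard library are available. Lean on these libraries where they do the work, as an engineer would, in place of code of your own. Each camera call takes 0.05 s, during which the arm holds its last target.

## Task

The lens carriage is stuck in its guide block: take the small mallet by its handle and drive the carriage out with light taps on the rear faces of its two lugs, left and right in turn, until its nose stands about 25 mm out past the front ends of the rails (20 to 32 mm will do), never letting one lug get more than 8 mm ahead of the other or it wedges. Touch the carriage with the mallet only, do not shift or upset the bottle, the objective or the dish standing close by, and at the end stand the mallet upright again in the middle of its grey rubber pad and let go.

Things in the scene. Friction and masses are not known exactly. Their poses are not given: they have to be found in the camera images.
- block: Fixed guide block: cream base plate 210 x 210 x 20 mm with two steel rails and a lens housing on it. Origin on the table; x is the way out for the carriage, y left, z up; plate from x -140 to +70 mm. Rails: x +5 to +55 mm (front ends at +55 mm), inner faces at y +-44.7, outer at y +-60.7, tops at z 44 mm. Place and yaw vary.
- housing (a point): Centre of the top of the lens housing, a fixed cream box with a black ring on top: 58 (x) x 80 (y) mm, in the block frame x -138 to -80 mm, y -40 to +40 mm, top at z 66 mm. It stands behind the middle of the carriage, so only the lugs can be struck.
- carriage: The stuck part: loose aluminium lens carriage, T-shaped from above, 0.65 to 0.95 kg, flat on the base plate (underside at block z 20 mm). Plate 110 (x) x 84 (y) x 18 mm between the rails with 2.7 mm play each side; across its rear a bar 14 x 190 x 18 mm with two lugs. Origin in the centre of the plate's underside, x towards the nose. Stays where it is left (dry friction); wedges at about 0.1 rad askew.
- nose (a point): Centre of the carriage's front end face, 55 mm ahead of its origin, 9 mm above its underside. Its x in the block frame minus 55 mm is how far the nose stands out past the rails; it starts 0 to 8 mm inside.
- lug_left (a point): Centre of the left lug's rear (struck) face, in the carriage frame x -69, y +70, z +22 mm. Flat face 50 mm wide (y 45 to 95 mm) and 36 mm high (z 0 to 36 mm) that looks to the carriage's -x. A tap on it moves it ahead while the other lug nearly stays, so the carriage turns and advances at once.
- lug_right (a point): The same on the right lug, in the carriage frame x -69, y -70, z +22 mm.
- mallet_grip (a point): Where to hold the mallet's handle, 95 mm above its underside. Small wooden mallet, about 0.22 kg, standing head down, handle up. Head: box 70 (x) x 34 (y) x 34 mm (z), flat white striking faces at its x ends, +-35 mm from the handle's axis. Handle 18 (x) x 22 (y) mm, from 34 to 132 mm above the underside. x along the head, z up the handle.
- pad: Fixed grey rubber pad for the mallet, 130 (x) x 110 (y) x 4 mm; origin at the centre of its underside on the table.
- joystick: Fixed joystick box, cream, 100 (x) x 120 (y) x 45 mm with a black stick up to 135 mm; origin at the centre of its underside. It and the pad may change sides.
- bottle_mid (a point): Middle (50 mm up) of a loose amber bottle, 42 mm wide, 105 mm tall, standing on the table beside the block; leave it alone.
- objective_mid (a point): Middle (27.5 mm up) of a loose steel microscope objective, 34 mm wide, 55 mm tall, standing on the table beside the block; leave it alone.
- dish_mid (a point): Middle (14 mm up) of a small clear dish, 60 mm wide, 28 mm tall, on the table in front of the block; leave it alone.
There are look-alikes about, which are no part of the job. Of the things that look like the part that bears mallet_grip, take the one that is farthest to the robot's right at the start. Several things look just like the pad: the one meant starts farthest from the robot's base.

How it is judged:
On the way, in this order (a step that is already met when the one before it is completed fails the run):
1. the mallet is lifted off its pad (height (world z) of mallet_grip above 0.115 m), for 0.1 s.
2. the carriage's nose stands at least 18 mm out past the rails (x of nose in the frame of block above 0.073 m), for 0.2 s.
At the end, for the whole second after the job is handed in: The carriage lies flat and at rest in the guide with its nose 18 to 34 mm past the rails' front ends; the mallet stands upright (within 0.1 rad) on its pad, its handle within 35 mm of the pad's centre, released (x of nose in the frame of block between 0.073 and 0.089 m and angle between carriage's own z axis and vertical below 0.05 rad and z of carriage in the frame of block below 0.026 m and linear speed of carriage below 0.01 m/s and angle between mallet_grip's own z axis and vertical below 0.1 rad and horizontal distance between mallet_grip and pad below 0.035 m and height (world z) of mallet_grip between 0.094 and 0.104 m); the robot touches nothing.
It fails at once if the carriage is twisted: one lug more than about 11 mm ahead of the other (0.08 rad askew) (angle between the x axis of carriage and the x axis of block, either way round above 0.08 rad).
It fails at once if the carriage is touched by the gripper or the arm instead of the mallet (contact force between any of the fingers, the arm and carriage above 1 N).
It fails at once if the carriage is struck hard (over 70 N) (contact force between mallet and carriage above 70 N).
It fails at once if the bottle, objective or dish is shifted more than 15 mm or upset (distance of any of bottle_mid, objective_mid, dish_mid from where it was at the start of the episode above 0.015 m or angle between any of bottle_mid, objective_mid, dish_mid's own z axis and vertical above 0.35 rad).
It also fails if it takes over 72 s, if anything falls off the work surface, if the arm or the gripper's body presses on something with over 40 N, if the wrist force passes 120 N, or if a joint passes its speed limit or range.

## Working session

There is one attempt and no reset: what is moved stays moved. The work goes in short steps, Python scripts to look and compute and a tool call to move; the robot and the scene stay as the last step left them, time stands still between calls to the robot, and variables do not carry over. Pictures are saved under pics/ and viewed, and the job is handed in when it is done.

Besides the shell and the picture viewer there is one more tool, called in YAML: its name, and indented under it one key for each argument. play_rows: Moves the arm, as the interface text tells. Its arguments: {"type":"object","properties":{"deltas":{"type":"array"}},"required":["deltas"]}

```bash
mkdir -p pics
python3 - <<'E'
from bench import bot
import cv2,json
s=bot.sense();print(s)
for n in("scene","top","wrist"):
    c=bot.camera(n);cv2.imwrite(f"pics/a_{n}.png",c["pixels"][:,:,::-1])
    print(n,c["camera_matrix"].round(2).tolist(),(c.get("world_to_cam") if n!="wrist" else c["hand_eye"]).round(4).tolist())
E
```

```text
{'t': 0.0, 'qpos': array([ 1.47721369,  0.50187946, -0.42678319,  1.55145395,  0.22080565,
        1.13829704, -0.21029979]), 'joint_velocities': array([-0.00019315,  0.00111788, -0.00012646,  0.00014709,  0.00012373,
        0.00131276, -0.00088058]), 'effort': array([ 3.84611928e-05, -5.66588831e+01, -5.81600189e+00, -2.79111904e+01,
       -6.85778609e-02,  3.09184031e-02,  1.61932776e-04]), 'ee_pos': array([ 0.22672629, -0.60842089,  0.22565619]), 'tool_rot': array([-3.14152688e+00,  1.97856135e-03, -1.21396242e+00]), 'ft_force': array([ 0.42267778, -0.49542047, -0.00684708]), 'wrist_torque': array([-0.01644266,  0.01958037, -0.04873785]), 'finger_gap': 0.9975107019151908}
scene [[512.71, 0.0, 318.59], [0.0, 512.71, 238.43], [0.0, 0.0, 1.0]] [[-0.1804, 0.9835, 0.0152, 0.1045], [0.7477, 0.1472, -0.6475, -0.3634], [-0.6391, -0.1054, -0.7619, 1.4638], [0.0, 0.0, 0.0, 1.0]]
top [[515.43, 0.0, 316.94], [0.0, 515.43, 245.83], [0.0, 0.0, 1.0]] [[-0.026, -0.9997, 0.0028, 0.0105], [-0.9902, 0.0253, -0.1373, 0.5632], [0.1372, -0.0063, -0.9905, 1.1346], [0.0, 0.0, 0.0, 1.0]]
wrist [[370.23, 0.0, 317.26], [0.0, 370.23, 243.53], [0.0, 0.0, 1.0]] [[1.0, -0.0003, 0.0001, 0.0004], [0.0003, 0.9578, 0.2875, -0.0786], [-0.0002, -0.2875, 0.9578, -0.1558], [0.0, 0.0, 0.0, 1.0]]
```

View pics/a_scene.png

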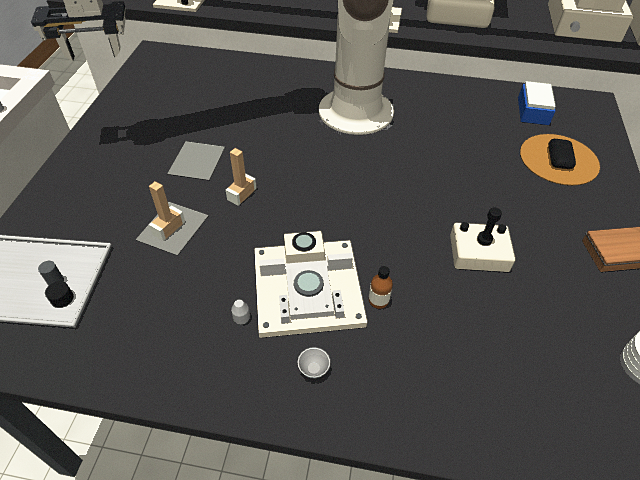

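View pics/a_top.png

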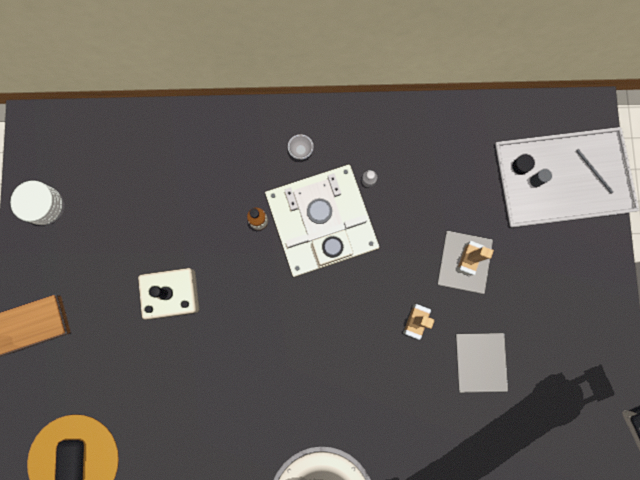

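View pics/a_wrist.png

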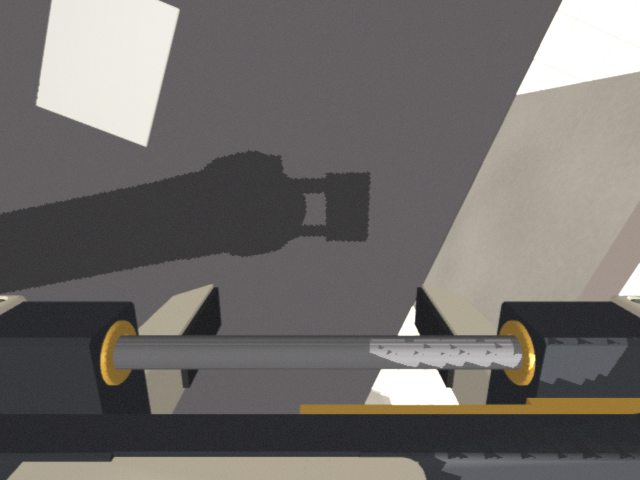

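The scene and top views show these things:
- The right-hand mallet stands on the far pad, at about (475,258) in the top view.
- The block is at about (322,220), with its way out pointing up and slightly left.
- The decoy mallet is at (419,322) and the decoy pad at (482,362).

I'll zoom in to measure.

Run:
```python
import cv2
a=cv2.imread("pics/a_top.png")
cv2.imwrite("pics/z1.png",cv2.resize(a[130:290,235:395],(800,800))[:,:][:600])
cv2.imwrite("pics/z1.png",cv2.resize(a[155:285,235:395],None,fx=4.6,fy=4.6,interpolation=cv2.INTER_CUBIC))
cv2.imwrite("pics/z2.png",cv2.resize(a[220:350,390:520],None,fx=4.6,fy=4.6,interpolation=cv2.INTER_CUBIC))
b=cv2.imread("pics/a_scene.png")
cv2.imwrite("pics/z3.png",cv2.resize(b[225:385,220:410],None,fx=3.7,fy=3.7,interpolation=cv2.INTER_CUBIC))
```

```text
(no output)
```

View pics/z1.png

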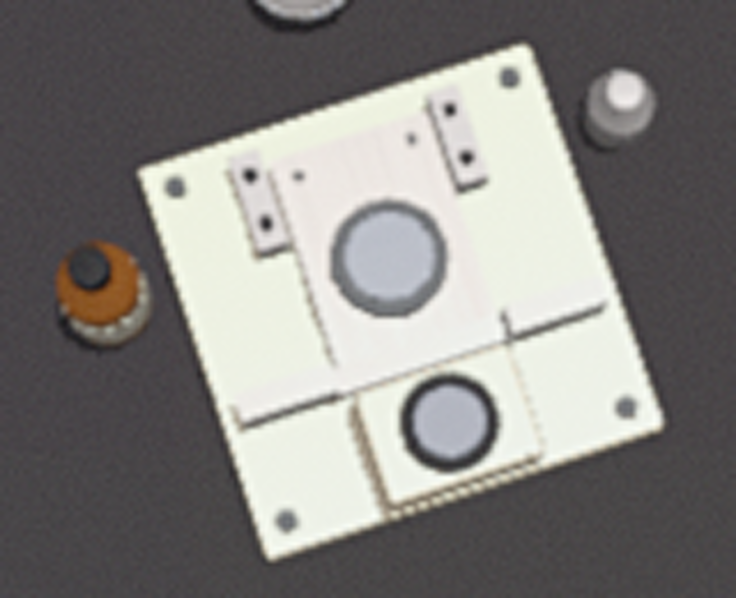

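View pics/z2.png

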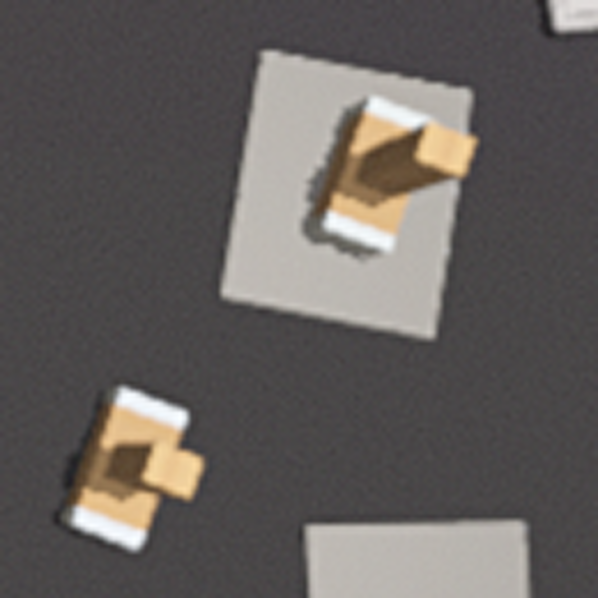

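View pics/z3.png

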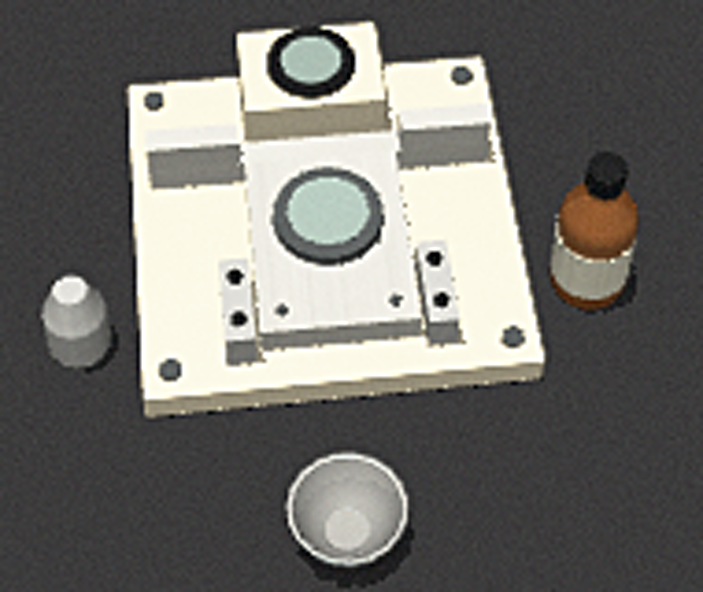

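```bash
cat > h.py <<'E'
import numpy as np
from bench import bot
from scipy.spatial.transform import Rotation as Rn
CAL={"scene":(512.71,318.59,238.43,[[-0.1804,0.9835,0.0152,0.1045],[0.7477,0.1472,-0.6475,-0.3634],[-0.6391,-0.1054,-0.7619,1.4638]]),
"top":(515.43,316.94,245.83,[[-0.026,-0.9997,0.0028,0.0105],[-0.9902,0.0253,-0.1373,0.5632],[0.1372,-0.0063,-0.9905,1.1346]])}
def ray(cam,uv):
    f,cx,cy,M=CAL[cam];M=np.array(M);R=M[:,:3];t=M[:,3]
    return -R.T@t, R.T@np.array([(uv[0]-cx)/f,(uv[1]-cy)/f,1])
def onz(cam,uv,z):
    o,d=ray(cam,uv);return (o+d*(z-o[2])/d[2])
def proj(cam,p):
    f,cx,cy,M=CAL[cam];M=np.array(M);q=M[:,:3]@np.array(p)+M[:,3]
    return np.array([f*q[0]/q[2]+cx,f*q[1]/q[2]+cy])
def fit(model,world):
    # 2d rigid fit -> yaw, origin
    m=np.array(model);w=np.array(world)[:,:2]
    mc=m.mean(0);wc=w.mean(0);H=(m-mc).T@(w-wc)
    th=np.arctan2(H[0,1]-H[1,0],H[0,0]+H[1,1]);c,s=np.cos(th),np.sin(th);R=np.array([[c,-s],[s,c]])
    o=wc-R@mc;res=w-(m@R.T+o);return th,o,res
E
python3 - <<'E'
from h import *
un=lambda z,k,o:((z[0]+.5)/k-.5+o[0],(z[1]+.5)/k-.5+o[1])
f1=lambda z:un(z,4.6,(235,155));f2=lambda z:un(z,4.6,(390,220));f3=lambda z:un(z,3.7,(220,225))
P=[(.07,.105),(.07,-.105),(-.14,-.105),(-.14,.105)]
T=fit(P,[onz("top",f1(z),.02) for z in[(138,170),(529,43),(663,430),(270,559)]])
print("blk top",T[0],T[1],(T[2]*1e3).round(1).tolist())
S=fit(P,[onz("scene",f3(z),.02) for z in[(545,362),(145,403),(127,87),(484,58)]])
print("blk scn",S[0],S[1],(S[2]*1e3).round(1).tolist())
th,o=T[0],T[1];c,s=np.cos(th),np.sin(th);R=np.array([[c,-s],[s,c]])
for nm,z,h in[("LLrear out",(240,415),.056),("LLrear in",(338,390),.056),("RL in",(508,335),.056),("RL out",(603,299),.056),("rail FL",(228,157),.044),("rail FR",(452,88),.044)]:
    print(nm,((onz("top",f1(z),h)[:2]-o)@R*1e3).round(1))
Rs=np.array([[np.cos(S[0]),-np.sin(S[0])],[np.sin(S[0]),np.cos(S[0])]])
for nm,z,h in[("noseL",(422,320),.038),("noseR",(260,334),.038),("railFL",(461,326),.044),("railFR",(227,343),.044),("LLrear out",(487,103),.056),("LLrear in",(400,111),.056),("RLin",(238,125),.056),("RLout",(148,132),.056)]:
    print("sc",nm,((onz("scene",f3(z),h)[:2]-S[1])@Rs*1e3).round(1))
pc=[(262,50),(472,90),(436,338),(221,297)]
w=[onz("top",f2(z),.004) for z in pc]
print("pad c",np.mean(w,0),[np.linalg.norm(w[i]-w[i-1]).round(3) for i in range(4)], np.arctan2(*(w[0]-w[3])[:2][::-1]))
hd=[onz("top",f2(z),.038) for z in[(372,97),(326,218),(394,240)]]
print("head",hd, "yaw",np.arctan2(*(hd[0]-hd[1])[:2][::-1]), np.linalg.norm(hd[0]-hd[1]),np.linalg.norm(hd[2]-hd[1]))
print("headc",(hd[0]+hd[2])/2)
print("htop",[onz("top",f2(z),.136)[:2].round(4) for z in[(427,123),(477,138),(465,176),(415,163)]])
for nm,uv in[("bottle",(90,268))]:print(nm,onz("top",f1(uv),.105))
print("obj",onz("top",f1((628,88)),.055),"dish",onz("top",(300.5,147),.028))
E
```

```text
blk top 0.2965503495483372 [ 0.66123722 -0.00629028] [[0.1, 0.8], [0.5, -0.2], [-1.1, 0.7], [0.4, -1.3]]
blk scn 0.30176320138663565 [ 0.6624293  -0.00350914] [[-0.5, -1.2], [0.0, 0.8], [0.1, -0.2], [0.3, 0.7]]
LLrear out [-71.7  95.1]
LLrear in [-75.1  45.9]
RL in [-75.6 -41.8]
RL out [-73.4 -91.8]
rail FL [56.  60.6]
rail FR [ 54.2 -57.2]
sc noseL [47.8 41.4]
sc noseR [ 47.  -42.8]
sc railFL [57.4 60.1]
sc railFR [ 54.2 -60.1]
sc LLrear out [-77.1  94.8]
sc LLrear in [-76.7  45.9]
sc RLin [-76.6 -44. ]
sc RLout [-77.1 -93.3]
pad c [ 0.52220723 -0.3496544   0.004     ] [np.float64(0.129), np.float64(0.109), np.float64(0.129), np.float64(0.11)] -0.22179200592108847
head [array([ 0.56624943, -0.35478675,  0.038     ]), array([ 0.50662499, -0.32807257,  0.038     ]), array([ 0.49490607, -0.36086531,  0.038     ])] yaw -0.42122355540451056 0.06533544587333295 0.03482379838226365
headc [ 0.53057775 -0.35782603  0.038     ]
htop [array([ 0.5399, -0.3488]), array([ 0.5324, -0.371 ]), array([ 0.5153, -0.3643]), array([ 0.5218, -0.3421])]
bottle [0.62962997 0.13043492 0.105     ]
obj [ 0.72447549 -0.13227723  0.055     ] dish [0.80120011 0.02862205 0.028     ]
```

```bash
cat >> h.py <<'E'
def plan(target,yaw,n,claw,start=None):
    s=bot.sense();p=np.array(s["ee_pos"]) if start is None else np.array(start[0]);R=Rn.from_euler("xyz",s["tool_rot"] if start is None else start[1])
    Rt=Rn.from_euler("xyz",[np.pi,0,yaw]);dw=(np.array(target)-p)/n;rv=(R.inv()*Rt).as_rotvec()/n
    print("dist/row mm",np.linalg.norm(dw)*1e3,"turn/row deg",np.degrees(np.linalg.norm(rv)))
    for i in range(n):
        d=R.inv().apply(dw)/.1;w=np.degrees(rv)/5
        print([round(float(v),3) for v in d]+[round(float(v),2) for v in w]+[claw]);R=R*Rn.from_rotvec(rv)
def st():
    s=bot.sense();print("t",round(s["t"],2),"p",s["ee_pos"].round(4),"r",s["tool_rot"].round(4),"F",s["ft_force"].round(1),"gap",round(s["finger_gap"],3),"q",s["qpos"].round(2))
E
python3 -c "
from h import *
plan([.527,-.357,.226],-.39,10,100)"
```

```text
dist/row mm 39.163894381799366 turn/row deg 4.720865326190914
[-0.131, -0.369, 0.0, -0.0, 0.0, -0.94, 100]
[-0.1, -0.379, 0.0, -0.0, 0.0, -0.94, 100]
[-0.069, -0.386, 0.0, -0.0, 0.0, -0.94, 100]
[-0.037, -0.39, 0.0, -0.0, 0.0, -0.94, 100]
[-0.004, -0.392, -0.0, -0.0, 0.0, -0.94, 100]
[0.028, -0.391, -0.0, -0.0, 0.0, -0.94, 100]
[0.06, -0.387, -0.0, -0.0, 0.0, -0.94, 100]
[0.092, -0.381, -0.0, -0.0, 0.0, -0.94, 100]
[0.123, -0.372, -0.0, -0.0, 0.0, -0.94, 100]
[0.153, -0.361, -0.0, -0.0, 0.0, -0.94, 100]
```

play_rows:
  deltas:
    - [[-0.13, -0.37, 0, 0, 0, -0.94, 100], [-0.1, -0.38, 0, 0, 0, -0.94, 100], [-0.07, -0.386, 0, 0, 0, -0.94, 100], [-0.037, -0.39, 0, 0, 0, -0.94, 100], [-0.004, -0.39, 0, 0, 0, -0.94, 100]]

```text
t: 0.78
ee_pos: [0.3803, -0.4801, 0.227]
tool_rot: [-3.141, -0.0, -0.796]
ft_force: [-0.0, -0.4, 0.6]
finger_gap: 1.001
```

play_rows:
  deltas:
    - [[0.028, -0.39, 0, 0, 0, -0.94, 100], [0.06, -0.387, 0, 0, 0, -0.94, 100], [0.092, -0.38, 0, 0, 0, -0.94, 100], [0.123, -0.37, 0, 0, 0, -0.94, 100], [0.15, -0.36, 0, 0, 0, -0.94, 100]]

```text
t: 1.4
ee_pos: [0.5295, -0.3544, 0.227]
tool_rot: [-3.141, -0.0, -0.386]
ft_force: [1.1, -0.0, -0.0]
finger_gap: 1.004
```

play_rows:
  deltas:
    - [[0, 0, 0, 0, 0, 0, 100], [0, 0, 0, 0, 0, 0, 100]]

```text
t: 1.65
ee_pos: [0.5277, -0.3568, 0.2267]
tool_rot: [3.141, 0.0, -0.391]
ft_force: [-0.1, -0.4, -1.1]
finger_gap: 0.999
```

```bash
python3 -c "
from h import *;import cv2
st();c=bot.camera('wrist');cv2.imwrite('pics/b.png',c['pixels'][:,:,::-1])"
```

```text
t 1.65 p [ 0.5277 -0.3568  0.2267] r [ 3.1413e+00  4.0000e-04 -3.9100e-01] F [-0.1 -0.4 -1.1] gap 0.999 q [ 1.04  0.53 -0.68  1.58  0.36  1.16 -0.11]
```

View pics/b.png

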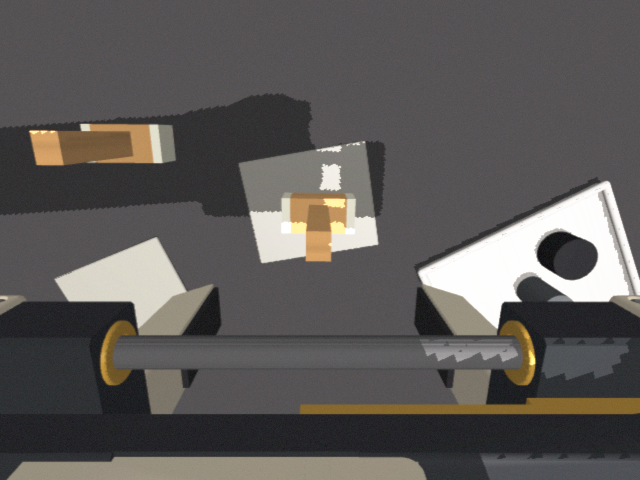

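The wrist view shows the mallet centred at u≈318 with its head parallel to the jaw axis, so I go down to a grip about 90 mm up the handle.

play_rows:
  deltas:
    - [[0, -0.015, 0.45, 0, 0, 0, 100], [0, 0, 0.45, 0, 0, 0, 100], [0, 0, 0.4, 0, 0, 0, 100], [0, 0, 0.2, 0, 0, 0, 100], [0, 0, 0, 0, 0, 0, 40]]

```text
t: 2.33
ee_pos: [0.5266, -0.3569, 0.0756]
tool_rot: [-3.141, 0.002, -0.395]
ft_force: [0.0, 0.8, -0.1]
finger_gap: 0.935
```

play_rows:
  deltas:
    - [[0, 0, 0, 0, 0, 0, 0], [0, 0, 0, 0, 0, 0, 0], [0, 0, 0, 0, 0, 0, 0], [0, 0, 0, 0, 0, 0, 0], [0, 0, 0, 0, 0, 0, 0]]

```text
t: 2.95
ee_pos: [0.528, -0.3568, 0.0769]
tool_rot: [3.141, -0.0, -0.394]
ft_force: [0.1, 0.8, -0.0]
finger_gap: 0.397
```

play_rows:
  deltas:
    - [[0, 0, 0, 0, 0, 0, 0], [0, 0, 0, 0, 0, 0, 0], [0, 0, 0, 0, 0, 0, 0], [0, 0, 0, 0, 0, 0, 0], [0, 0, 0, 0, 0, 0, 0]]

```text
t: 3.58
ee_pos: [0.5278, -0.3567, 0.0766]
tool_rot: [-3.141, 0.0, -0.394]
ft_force: [-0.0, -0.2, -0.9]
finger_gap: 0.194
```

play_rows:
  deltas:
    - [[0, 0, -0.2, 0, 0, 0, 0], [0, 0, -0.4, 0, 0, 0, 0], [0, 0, -0.3, 0, 0, 0, 0], [0, 0, 0, 0, 0, 0, 0]]

```text
t: 4.08
ee_pos: [0.5301, -0.3577, 0.1709]
tool_rot: [3.14, -0.007, -0.394]
ft_force: [0.1, -0.2, -1.8]
finger_gap: 0.195
```

```bash
cat >> h.py <<'E'
BO=np.array([.662,-.005]);BY=.299
def b2w(x,y): c,s=np.cos(BY),np.sin(BY);return BO+[c*x-s*y,s*x+c*y]
def w2b(p): c,s=np.cos(BY),np.sin(BY);d=np.array(p)[:2]-BO;return np.array([c*d[0]+s*d[1],-s*d[0]+c*d[1]])
E
python3 -c "
from h import *;import cv2
st();print(onz('top',(416,322),.034))
w=b2w(-.125,-.07);plan([*w,.165],BY,9,0)
c=bot.camera('top');cv2.imwrite('pics/c.png',cv2.resize(c['pixels'][130:360,220:540,::-1],None,fx=2.4,fy=2.4))
"
```

```text
t 4.08 p [ 0.5301 -0.3577  0.1709] r [ 3.1402 -0.0065 -0.3936] F [ 0.1 -0.2 -1.8] gap 0.195 q [ 1.02  0.59 -0.66  1.63  0.4   1.06 -0.15]
[ 0.38596456 -0.22152766  0.034     ]
dist/row mm 27.91667704044321 turn/row deg 4.409706039840577
[-0.072, -0.27, 0.006, 0.0, -0.01, -0.88, 0]
[-0.051, -0.274, 0.006, 0.0, -0.01, -0.88, 0]
[-0.03, -0.277, 0.006, 0.0, -0.01, -0.88, 0]
[-0.009, -0.279, 0.006, 0.0, -0.01, -0.88, 0]
[0.013, -0.279, 0.006, 0.0, -0.01, -0.88, 0]
[0.034, -0.277, 0.006, 0.0, -0.01, -0.88, 0]
[0.055, -0.274, 0.006, 0.0, -0.01, -0.88, 0]
[0.076, -0.268, 0.006, 0.0, -0.01, -0.88, 0]
[0.097, -0.262, 0.006, 0.0, -0.01, -0.88, 0]
```

View pics/c.png

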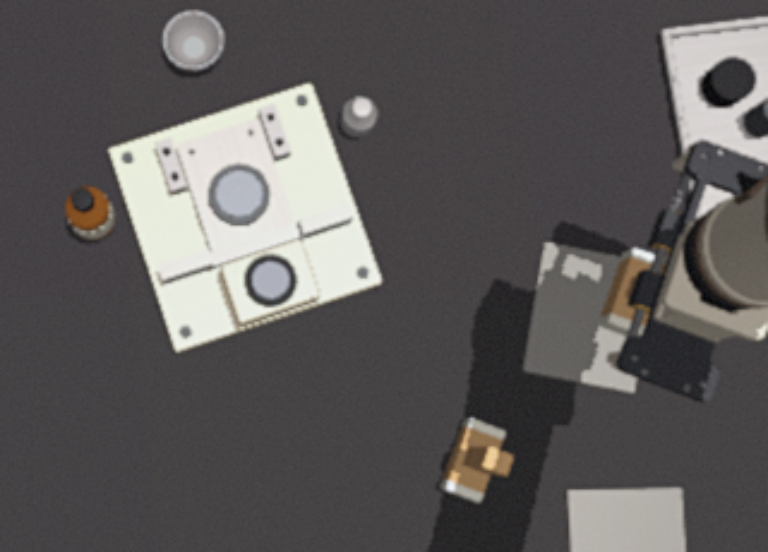

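The mallet is held and clear of its pad, with the head visible at about (628,290). I carry it behind the right lug.

play_rows:
  deltas:
    - [[-0.072, -0.27, 0, 0, 0, -0.88, 0], [-0.051, -0.274, 0, 0, 0, -0.88, 0], [-0.03, -0.277, 0, 0, 0, -0.88, 0], [-0.009, -0.279, 0, 0, 0, -0.88, 0], [0.013, -0.279, 0, 0, 0, -0.88, 0]]

```text
t: 4.75
ee_pos: [0.5466, -0.2161, 0.1667]
tool_rot: [-3.141, -0.0, -0.004]
ft_force: [0.1, 0.1, -2.4]
finger_gap: 0.196
```

play_rows:
  deltas:
    - [[0.034, -0.277, 0, 0, 0, -0.88, 0], [0.055, -0.274, 0, 0, 0, -0.88, 0], [0.076, -0.268, 0, 0, 0, -0.88, 0], [0.097, -0.262, 0, 0, 0, -0.88, 0], [0, 0, 0, 0, 0, 0, 0]]

```text
t: 5.38
ee_pos: [0.5616, -0.1036, 0.1671]
tool_rot: [-3.14, -0.001, 0.305]
ft_force: [0.2, -0.3, -2.0]
finger_gap: 0.198
```

play_rows:
  deltas:
    - [[0, 0, 0, 0, 0, 0, 0]]

```text
t: 5.5
ee_pos: [0.5611, -0.108, 0.1666]
tool_rot: [3.141, 0.0, 0.298]
ft_force: [-0.1, 0.1, -2.0]
finger_gap: 0.198
```

```bash
python3 -c "
from h import *;import cv2
st();print(w2b(bot.sense()['ee_pos']))
for n,sl in(('top',np.s_[130:320,220:450,::-1]),('scene',np.s_[180:380,180:420,::-1])):
  c=bot.camera(n);cv2.imwrite(f'pics/d_{n}.png',cv2.resize(c['pixels'][sl],None,fx=3,fy=3))
c=bot.camera('wrist');cv2.imwrite('pics/d_w.png',c['pixels'][:,:,::-1])
"
```

```text
t 5.5 p [ 0.5611 -0.108   0.1666] r [3.1411e+00 4.0000e-04 2.9790e-01] F [-0.1  0.1 -2. ] gap 0.198 q [ 0.8   0.55 -0.87  1.8   0.48  1.03  0.04]
[-0.12677874 -0.06874025]
```

View pics/d_scene.png

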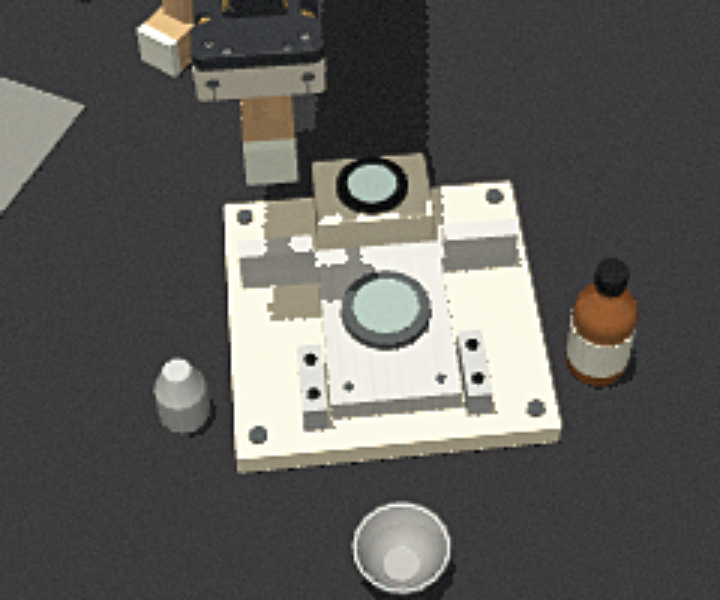

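View pics/d_w.png

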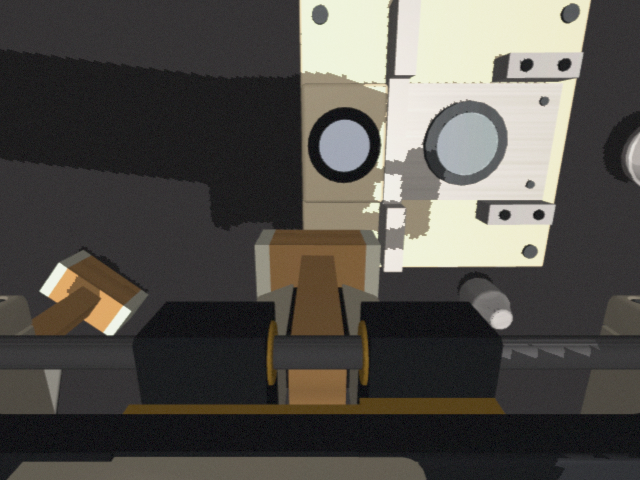

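View pics/d_top.png

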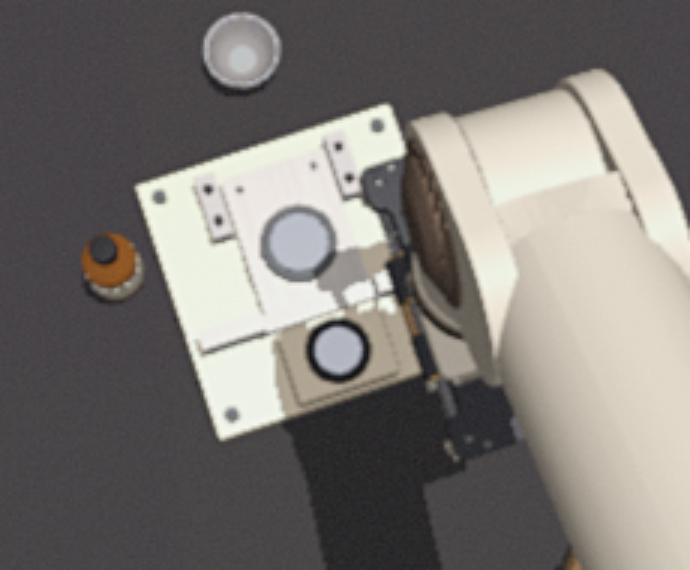

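The wrist view shows the rails parallel to the tool axis, so the yaw is right. The mallet head is behind the right lug with about 15 mm of gap. I lower it and close up slowly.

play_rows:
  deltas:
    - [[0, 0.01, 0.35, 0, 0, 0, 0], [0, 0, 0.32, 0, 0, 0, 0], [0.05, 0, 0, 0, 0, 0, 0], [0.05, 0, 0, 0, 0, 0, 0], [0, 0, 0, 0, 0, 0, 0]]

```text
t: 6.28
ee_pos: [0.5728, -0.1056, 0.1014]
tool_rot: [3.14, -0.003, 0.298]
ft_force: [0.5, -0.4, -1.7]
finger_gap: 0.195
```

play_rows:
  deltas:
    - [[0.02, 0, 0, 0, 0, 0, 0], [0, 0, 0, 0, 0, 0, 0]]

```text
t: 6.52
ee_pos: [0.5732, -0.1053, 0.1004]
tool_rot: [3.141, -0.001, 0.297]
ft_force: [-0.3, 0.0, -1.9]
finger_gap: 0.195
```

```bash
python3 -c "
from h import *;import cv2
st();print(w2b(bot.sense()['ee_pos']))
c=bot.camera('wrist');cv2.imwrite('pics/e_w.png',c['pixels'][:,:,::-1])
"
```

```text
t 6.53 p [ 0.5732 -0.1053  0.1004] r [ 3.141e+00 -8.000e-04  2.975e-01] F [-0.3  0.  -1.9] gap 0.195 q [ 0.73  0.64 -0.8   1.82  0.57  0.93 -0.03]
[-0.11436454 -0.06971562]
```

View pics/e_w.png

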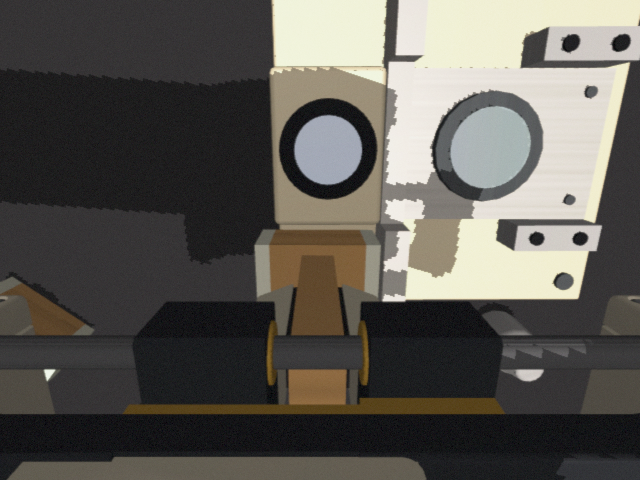

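play_rows:
  deltas:
    - [[0.03, 0, 0, 0, 0, 0, 0], [0.03, 0, 0, 0, 0, 0, 0], [0.01, 0, 0, 0, 0, 0, 0], [0, 0, 0, 0, 0, 0, 0]]

```text
t: 7.08
ee_pos: [0.579, -0.1038, 0.0994]
tool_rot: [3.141, 0.001, 0.297]
ft_force: [-2.5, -2.2, -2.4]
finger_gap: 0.191
```

```bash
cat >> h.py <<'E'
HE=np.array([[1,-.0003,.0001,.0004],[.0003,.9578,.2875,-.0786],[-.0002,-.2875,.9578,-.1558]])
def wz(uv,z,pose):
    p,R=pose;d=np.array([(uv[0]-317.26)/370.23,(uv[1]-243.53)/370.23,1])
    o=p+R.apply(HE[:,3]);d=R.apply(HE[:,:3]@d);return o+d*(z-o[2])/d[2]
def pose():
    s=bot.sense();return np.array(s["ee_pos"]),Rn.from_euler("xyz",s["tool_rot"])
E
python3 -c "
from h import *;import cv2
st();print(w2b(bot.sense()['ee_pos']))
c=bot.camera('wrist');cv2.imwrite('pics/f_w.png',cv2.resize(c['pixels'][:310,250:650,::-1],None,fx=1.9,fy=1.9))
"
```

```text
t 7.08 p [ 0.579  -0.1038  0.0994] r [3.1413e+00 1.2000e-03 2.9710e-01] F [-2.5 -2.2 -2.4] gap 0.191 q [ 0.72  0.65 -0.8   1.8   0.57  0.94 -0.03]
[-0.10837896 -0.06997429]
```

View pics/f_w.png

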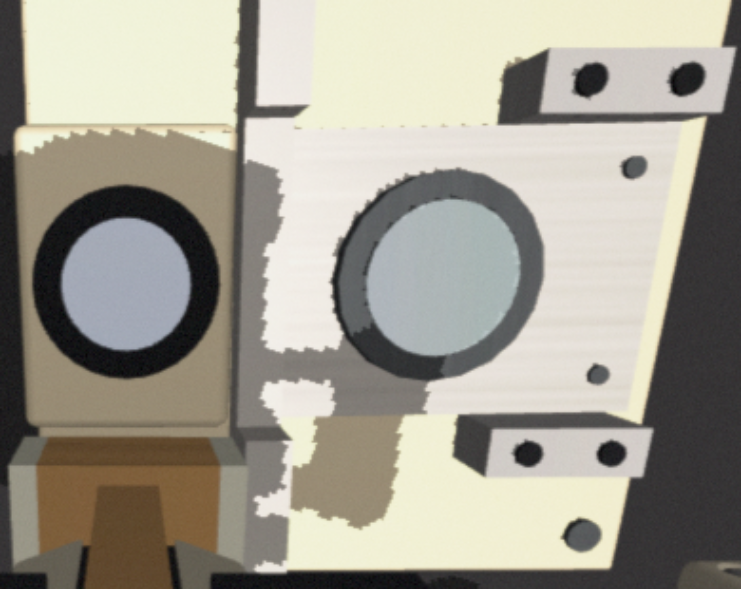

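```bash
python3 -c "
from h import *
p=pose();f=lambda z:((z[0]+.5)/1.9-.5+250,(z[1]+.5)/1.9-.5)
for n,z,h in(('L in top',(257,104),.056),('L top far',(257,10),.056),('R in',(246,440),.056),('R',(247,500),.056),('noseL?',(684,122),.038),('noseR',(630,410),.038),('rail FL',(722,112),.044),('rail FR',(643,476),.044),('headfront top',(246,465),.061)):
  print(n,(w2b(wz(f(z),h,p))*1e3).round(1))
"
```

```text
L in top [-74.7  44.9]
L top far [-75.8  66. ]
R in [-73.4 -44.1]
R [-72.3 -62.7]
noseL? [48.6 43.4]
noseR [ 50.2 -39.3]
rail FL [54.  44.9]
rail FR [ 54.2 -59.3]
headfront top [-73.9 -50.2]
```

play_rows:
  deltas:
    - [[0.02, 0, 0, 0, 0, 0, 0], [0, 0, 0, 0, 0, 0, 0], [-0.15, 0, 0, 0, 0, 0, 0], [0, 0, -0.3, 0, 0, 0, 0], [0, -0.1, -0.3, 0, 0, 0, 0]]

```text
t: 7.75
ee_pos: [0.5641, -0.0976, 0.1605]
tool_rot: [-3.141, -0.001, 0.296]
ft_force: [0.5, 0.1, -2.4]
finger_gap: 0.195
```

play_rows:
  deltas:
    - [[0, -0.35, 0, 0, 0, 0, 0], [0, -0.4, 0, 0, 0, 0, 0], [0, -0.4, 0, 0, 0, 0, 0], [0, -0.15, 0, 0, 0, 0, 0], [0, 0, 0, 0, 0, 0, 0]]

```text
t: 8.38
ee_pos: [0.526, 0.0279, 0.1602]
tool_rot: [3.141, -0.001, 0.3]
ft_force: [0.2, -0.3, -1.4]
finger_gap: 0.198
```

```bash
python3 -c "
from h import *;import cv2
st();print(w2b(bot.sense()['ee_pos']))
c=bot.camera('wrist');cv2.imwrite('pics/g_w.png',c['pixels'][:,:,::-1])
c=bot.camera('top');cv2.imwrite('pics/g_t.png',cv2.resize(c['pixels'][130:320,220:450,::-1],None,fx=3,fy=3))
"
```

```text
t 8.38 p [0.526  0.0279 0.1602] r [ 3.1413e+00 -1.3000e-03  3.0010e-01] F [ 0.2 -0.3 -1.4] gap 0.198 q [ 0.62  0.48 -0.91  1.91  0.46  0.97 -0.2 ]
[-0.12029439  0.07148847]
```

View pics/g_w.png

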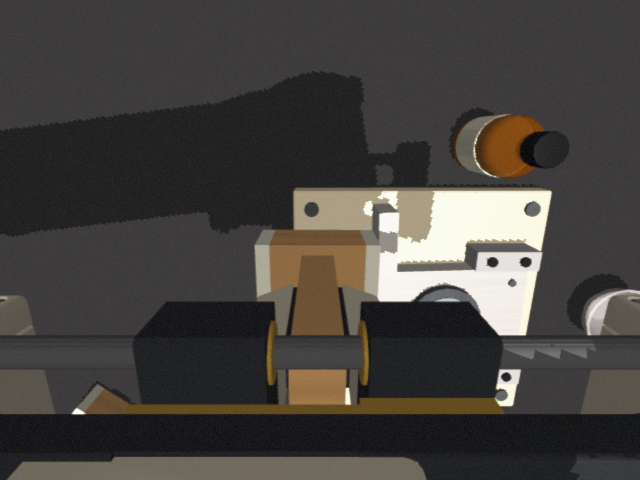

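play_rows:
  deltas:
    - [[0, 0.01, 0.3, 0, 0, 0, 0], [0, 0, 0.31, 0, 0, 0, 0], [0.06, 0, 0, 0, 0, 0, 0], [0.03, 0, 0, 0, 0, 0, 0], [0.03, 0, 0, 0, 0, 0, 0]]

```text
t: 9.1
ee_pos: [0.5384, 0.0293, 0.0997]
tool_rot: [3.141, -0.0, 0.297]
ft_force: [-3.3, 0.2, -0.5]
finger_gap: 0.193
```

play_rows:
  deltas:
    - [[0.03, 0, 0, 0, 0, 0, 0], [0.02, 0, 0, 0, 0, 0, 0], [0, 0, 0, 0, 0, 0, 0]]

```text
t: 9.48
ee_pos: [0.5425, 0.031, 0.0989]
tool_rot: [3.142, 0.0, 0.298]
ft_force: [-3.4, -0.1, -0.9]
finger_gap: 0.196
```

```bash
python3 -c "
from h import *;import cv2
st();print(w2b(bot.sense()['ee_pos']))
c=bot.camera('wrist');cv2.imwrite('pics/h_w.png',cv2.resize(c['pixels'][100:410,250:650,::-1],None,fx=1.9,fy=1.9))
c=bot.camera('top');cv2.imwrite('pics/h_t.png',cv2.resize(c['pixels'][130:320,220:450,::-1],None,fx=3,fy=3))
c=bot.camera('scene');cv2.imwrite('pics/h_s.png',cv2.resize(c['pixels'][180:380,180:420,::-1],None,fx=3,fy=3,interpolation=cv2.INTER_CUBIC))
"
```

```text
t 9.47 p [0.5425 0.031  0.0989] r [3.1415e+00 1.0000e-04 2.9760e-01] F [-3.4 -0.1 -0.9] gap 0.196 q [ 0.54  0.59 -0.83  1.91  0.56  0.88 -0.28]
[-0.10360286  0.06957866]
```

View pics/h_w.png

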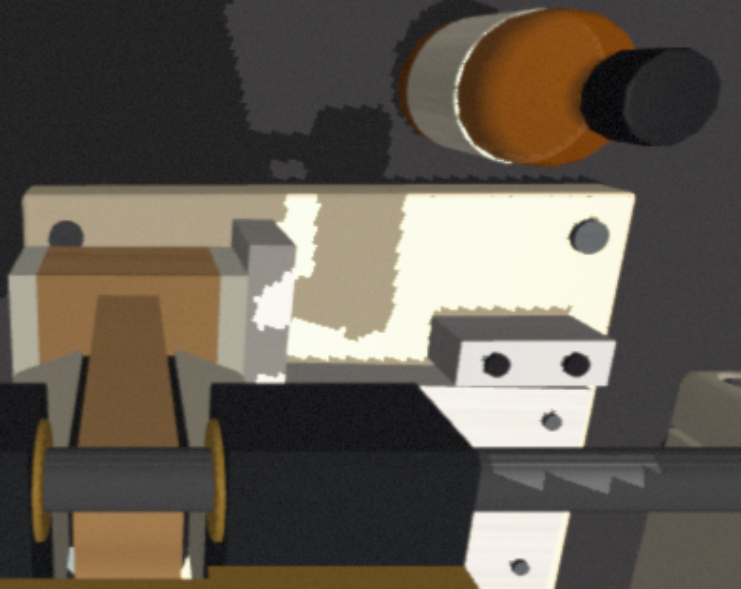

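View pics/h_s.png

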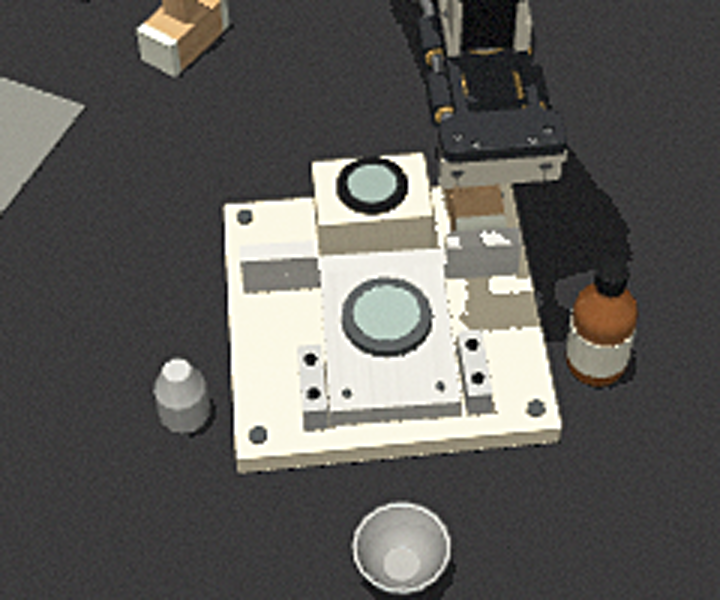

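```bash
cat >> h.py <<'E'
def sb(z,h,k=3,o=(180,180)):
    p=onz("scene",((z[0]+.5)/k-.5+o[0],(z[1]+.5)/k-.5+o[1]),h)
    a=.3018;d=p[:2]-[.6624,-.0035];return (np.array([np.cos(a)*d[0]+np.sin(a)*d[1],-np.sin(a)*d[0]+np.cos(a)*d[1]])*1e3).round(1)
E
python3 -c "
from h import *
for n,z,h in(('noseL',(463,403),.038),('noseR',(329,410),.038),('R lug front in',(319,259),.056),('R lug front out',(243,263),.056),('L front out',(518,246),.056),('L front in',(448,247),.056)):print(n,sb(z,h))
p=pose();f=lambda z:((z[0]+.5)/1.9-.5+250,(z[1]+.5)/1.9-.5+100)
for n,z,h in(('L out',(247,248),.056),('L ',(246,360),.056),('noseL',(593,390),.038),('noseR',(553,580),.038)):
  print(n,(w2b(wz(f(z),h,p))*1e3).round(1))
"
```

```text
noseL [54.3 41.1]
noseR [ 50.  -44.2]
R lug front in [-56.8 -41.4]
R lug front out [-59.  -92.1]
L front out [-53.2  93.1]
L front in [-57.5  45.9]
L out [-68.6  96.1]
L  [-67.2  60.7]
noseL [54.  41.5]
noseR [ 53.7 -35.7]
```

play_rows:
  deltas:
    - [[0.018, 0, 0, 0, 0, 0, 0], [0, 0, 0, 0, 0, 0, 0], [-0.15, 0, 0, 0, 0, 0, 0], [0, 0, -0.3, 0, 0, 0, 0], [0, 0.1, -0.3, 0, 0, 0, 0]]

```text
t: 10.25
ee_pos: [0.5327, 0.0178, 0.1595]
tool_rot: [3.142, -0.001, 0.299]
ft_force: [-0.1, -0.9, -1.3]
finger_gap: 0.193
```

play_rows:
  deltas:
    - [[0, 0.4, 0, 0, 0, 0, 0], [0, 0.4, 0, 0, 0, 0, 0], [0, 0.4, 0, 0, 0, 0, 0], [0, 0.1, 0.1, 0, 0, 0, 0], [0, 0, 0.3, 0, 0, 0, 0]]

```text
t: 10.88
ee_pos: [0.5727, -0.1085, 0.1196]
tool_rot: [3.139, -0.004, 0.295]
ft_force: [0.1, 0.7, -3.0]
finger_gap: 0.194
```

play_rows:
  deltas:
    - [[0, 0, 0.19, 0, 0, 0, 0], [0.04, 0, 0, 0, 0, 0, 0], [0, 0, 0, 0, 0, 0, 0]]

```text
t: 11.25
ee_pos: [0.576, -0.1047, 0.1006]
tool_rot: [3.141, -0.002, 0.299]
ft_force: [0.3, 1.0, -1.1]
finger_gap: 0.192
```

```bash
cat > look.py <<'E'
from h import *;import cv2,sys
st();print((w2b(bot.sense()['ee_pos'])*1e3).round(1));n=sys.argv[1]
if 'w' in sys.argv[2]:
  c=bot.camera('wrist');cv2.imwrite(f'pics/{n}_w.png',cv2.resize(c['pixels'][:310,250:650,::-1],None,fx=1.9,fy=1.9))
if 's' in sys.argv[2]:
  c=bot.camera('scene');cv2.imwrite(f'pics/{n}_s.png',cv2.resize(c['pixels'][200:360,230:390,::-1],None,fx=3.7,fy=3.7,interpolation=cv2.INTER_CUBIC))
E
python3 look.py i ws
```

```text
t 11.25 p [ 0.576  -0.1047  0.1006] r [ 3.1415e+00 -1.9000e-03  2.9870e-01] F [ 0.3  1.  -1.1] gap 0.192 q [ 0.73  0.65 -0.8   1.81  0.57  0.93 -0.03]
[-111.6  -69.9]
```

View pics/i_w.png

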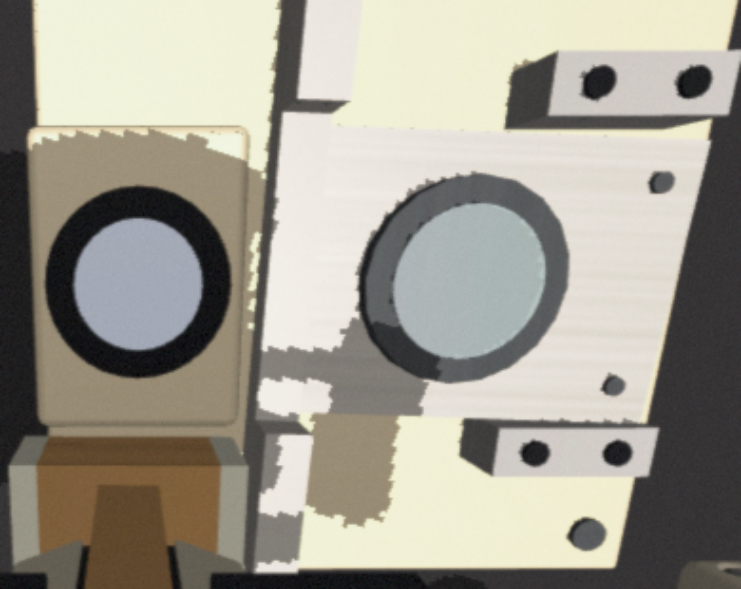

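```bash
cat > m.py <<'E'
from h import *;import sys
p=pose();f=lambda z:((z[0]+.5)/1.9-.5+250,(z[1]+.5)/1.9-.5)
a=list(map(float,sys.argv[1:]));x=[]
for i in range(0,len(a),3): print((w2b(wz(f(a[i:i+2]),a[i+2],p))*1e3).round(1))
E
python3 m.py 298 99 .056 305 5 .056 261 430 .056 257 500 .056 709 140 .038 643 421 .038 741 113 .044 649 474 .044
```

```text
[-67.5  45.9]
[-67.2  67.1]
[-72.3 -41.9]
[-72.4 -63.7]
[54.6 38.6]
[ 53.  -43.7]
[57.2 44.6]
[ 54.  -59.5]
```

play_rows:
  deltas:
    - [[0.03, 0, 0, 0, 0, 0, 0], [0.03, 0, 0, 0, 0, 0, 0], [0.03, 0, 0, 0, 0, 0, 0], [0.03, 0, 0, 0, 0, 0, 0], [0.018, 0, 0, 0, 0, 0, 0]]

```text
t: 11.98
ee_pos: [0.5876, -0.1022, 0.0994]
tool_rot: [3.141, 0.001, 0.297]
ft_force: [-2.4, -2.8, -1.5]
finger_gap: 0.193
```

play_rows:
  deltas:
    - [[0, 0, 0, 0, 0, 0, 0]]

```text
t: 12.1
ee_pos: [0.588, -0.1018, 0.0995]
tool_rot: [-3.142, 0.0, 0.297]
ft_force: [-0.7, -1.5, -2.2]
finger_gap: 0.195
```

```bash
python3 look.py j w
```

```text
t 12.1 p [ 0.588  -0.1018  0.0995] r [-3.1416e+00  3.0000e-04  2.9740e-01] F [-0.7 -1.5 -2.2] gap 0.195 q [ 0.71  0.67 -0.8   1.78  0.58  0.95 -0.03]
[-99.3 -70.7]
```

View pics/j_w.png

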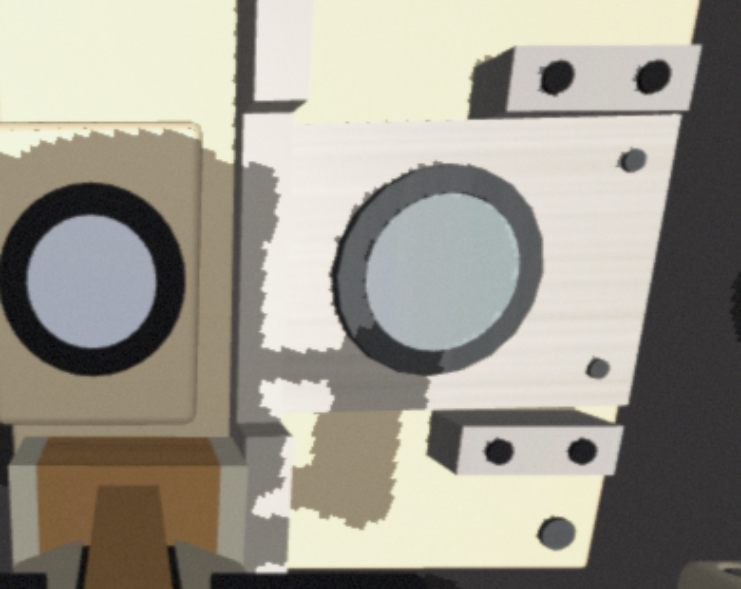

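```bash
python3 m.py 253 99 .056 255 5 .056 246 436 .056 246 520 .056 680 116 .038 629 405 .038 704 106 .044 617 473 .044
```

```text
[-66.7  45.5]
[-67.3  66.5]
[-64.4 -43.6]
[-63.2 -69.8]
[56.3 44.4]
[ 58.8 -38.4]
[58.  45.8]
[ 55.1 -58.9]
```

play_rows:
  deltas:
    - [[-0.15, 0, 0, 0, 0, 0, 0], [0, 0, -0.3, 0, 0, 0, 0], [0, -0.1, -0.3, 0, 0, 0, 0], [0, -0.4, 0, 0, 0, 0, 0], [0, -0.4, 0, 0, 0, 0, 0]]

```text
t: 12.78
ee_pos: [0.547, -0.019, 0.1605]
tool_rot: [3.141, -0.002, 0.296]
ft_force: [0.2, 0.9, -1.8]
finger_gap: 0.196
```

play_rows:
  deltas:
    - [[0, -0.4, 0, 0, 0, 0, 0], [0, -0.1, 0.1, 0, 0, 0, 0], [0, 0, 0.3, 0, 0, 0, 0], [0, 0, 0.2, 0, 0, 0, 0], [0.06, 0, 0, 0, 0, 0, 0]]

```text
t: 13.4
ee_pos: [0.5368, 0.0286, 0.098]
tool_rot: [-3.141, 0.004, 0.297]
ft_force: [-0.3, 0.2, -1.6]
finger_gap: 0.191
```

play_rows:
  deltas:
    - [[0.03, 0, 0, 0, 0, 0, 0], [0.03, 0, 0, 0, 0, 0, 0], [0.03, 0, 0, 0, 0, 0, 0], [0.03, 0, 0, 0, 0, 0, 0], [0, 0, 0, 0, 0, 0, 0]]

```text
t: 14.02
ee_pos: [0.5498, 0.0333, 0.0997]
tool_rot: [-3.141, 0.0, 0.298]
ft_force: [-1.9, 0.7, -1.4]
finger_gap: 0.195
```

```bash
python3 look.py k ws
```

```text
t 14.03 p [0.5498 0.0333 0.0997] r [-3.1413e+00  1.0000e-04  2.9760e-01] F [-1.9  0.7 -1.4] gap 0.195 q [ 0.53  0.6  -0.83  1.89  0.57  0.9  -0.28]
[-95.9  69.7]
```

View pics/k_s.png

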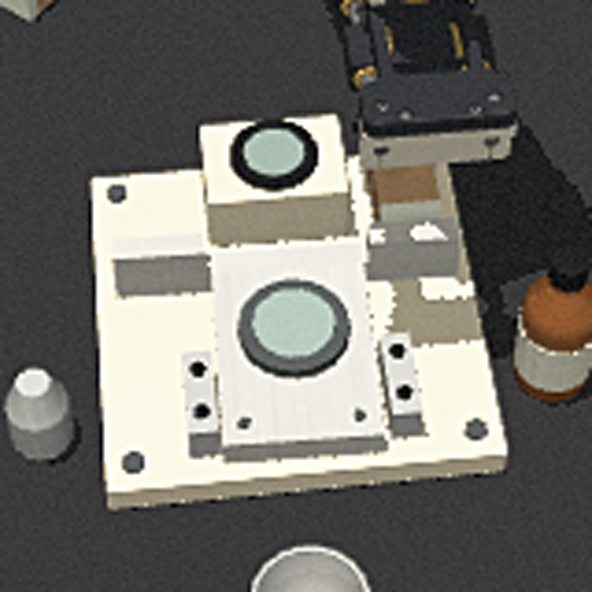

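The left lug should now be at about -60.6 and the right at about -64. I push the left 2 mm further, then change to the right.

play_rows:
  deltas:
    - [[0.02, 0, 0, 0, 0, 0, 0], [0, 0, 0, 0, 0, 0, 0], [-0.15, 0, 0, 0, 0, 0, 0], [0, 0, -0.3, 0, 0, 0, 0], [0, 0.1, -0.3, 0, 0, 0, 0]]

```text
t: 14.75
ee_pos: [0.54, 0.02, 0.1606]
tool_rot: [3.141, -0.001, 0.299]
ft_force: [0.3, -0.0, -2.4]
finger_gap: 0.193
```

play_rows:
  deltas:
    - [[0, 0.4, 0, 0, 0, 0, 0], [0, 0.4, 0, 0, 0, 0, 0], [0, 0.4, 0, 0, 0, 0, 0], [0, 0.1, 0.1, 0, 0, 0, 0], [0, 0, 0.3, 0, 0, 0, 0]]

```text
t: 15.38
ee_pos: [0.5801, -0.1062, 0.1207]
tool_rot: [3.139, -0.004, 0.295]
ft_force: [-0.4, -0.7, -2.6]
finger_gap: 0.192
```

play_rows:
  deltas:
    - [[0, 0, 0.2, 0, 0, 0, 0], [0.05, 0, 0, 0, 0, 0, 0], [0, 0, 0, 0, 0, 0, 0]]

```text
t: 15.75
ee_pos: [0.5844, -0.102, 0.1006]
tool_rot: [3.142, -0.002, 0.299]
ft_force: [-0.5, -0.1, -1.2]
finger_gap: 0.199
```

```bash
python3 look.py l w
```

```text
t 15.75 p [ 0.5844 -0.102   0.1006] r [ 3.1415e+00 -1.9000e-03  2.9880e-01] F [-0.5 -0.1 -1.2] gap 0.199 q [ 0.72  0.66 -0.8   1.79  0.58  0.94 -0.03]
[-102.7  -69.9]
```

View pics/l_w.png

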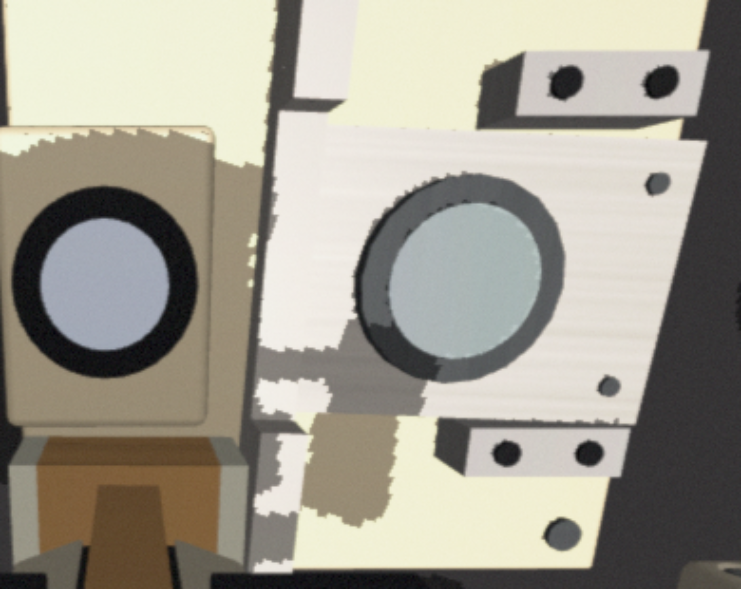

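```bash
python3 m.py 294 97 .056 302 2 .056 258 430 .056 253 520 .056 707 142 .038 634 425 .038 709 112 .044 621 475 .044
```

```text
[-59.5  46.7]
[-58.9  68. ]
[-64.1 -41.6]
[-64.2 -69.9]
[63.3 38.5]
[ 59.6 -44.6]
[57.5 45.2]
[ 54.3 -59.5]
```

play_rows:
  deltas:
    - [[0.03, 0, 0, 0, 0, 0, 0], [0.03, 0, 0, 0, 0, 0, 0], [0.03, 0, 0, 0, 0, 0, 0], [0.03, 0, 0, 0, 0, 0, 0], [0.02, 0, 0, 0, 0, 0, 0]]

```text
t: 16.42
ee_pos: [0.5961, -0.0997, 0.0995]
tool_rot: [3.141, 0.002, 0.297]
ft_force: [-5.2, -4.1, 0.5]
finger_gap: 0.198
```

play_rows:
  deltas:
    - [[0, 0, 0, 0, 0, 0, 0]]

```text
t: 16.55
ee_pos: [0.5961, -0.0997, 0.0995]
tool_rot: [3.141, 0.002, 0.297]
ft_force: [-3.4, -3.3, -1.0]
finger_gap: 0.194
```

```bash
python3 look.py m w
```

```text
t 16.55 p [ 0.5961 -0.0997  0.0995] r [3.1411e+00 1.5000e-03 2.9710e-01] F [-3.4 -3.3 -1. ] gap 0.194 q [ 0.7   0.68 -0.8   1.76  0.58  0.96 -0.04]
[-90.9 -71.1]
```

View pics/m_w.png

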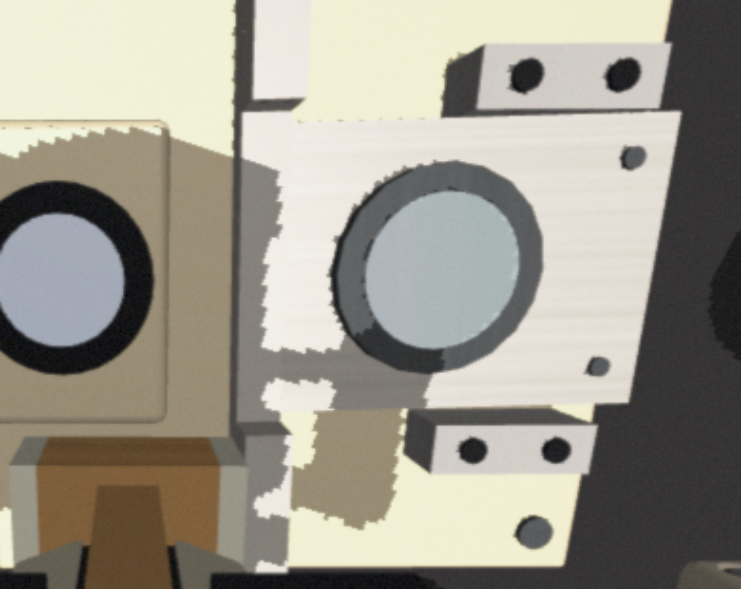

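play_rows:
  deltas:
    - [[-0.15, 0, 0, 0, 0, 0, 0], [0, 0, -0.3, 0, 0, 0, 0], [0, -0.1, -0.3, 0, 0, 0, 0], [0, -0.4, 0, 0, 0, 0, 0], [0, -0.4, 0, 0, 0, 0, 0]]

```text
t: 17.23
ee_pos: [0.5561, -0.0158, 0.1606]
tool_rot: [-3.141, -0.003, 0.297]
ft_force: [0.6, 1.0, -2.2]
finger_gap: 0.191
```

play_rows:
  deltas:
    - [[0, -0.4, 0, 0, 0, 0, 0], [0, -0.1, 0.1, 0, 0, 0, 0], [0, 0, 0.3, 0, 0, 0, 0], [0, 0, 0.2, 0, 0, 0, 0], [0.04, 0, 0, 0, 0, 0, 0]]

```text
t: 17.85
ee_pos: [0.5436, 0.0309, 0.098]
tool_rot: [-3.14, 0.003, 0.297]
ft_force: [-0.2, -0.8, -1.6]
finger_gap: 0.201
```

play_rows:
  deltas:
    - [[0.03, 0, 0, 0, 0, 0, 0], [0.03, 0, 0, 0, 0, 0, 0], [0.03, 0, 0, 0, 0, 0, 0], [0.03, 0, 0, 0, 0, 0, 0], [0, 0, 0, 0, 0, 0, 0]]

```text
t: 18.48
ee_pos: [0.5564, 0.0354, 0.0997]
tool_rot: [-3.141, 0.0, 0.298]
ft_force: [-3.1, 0.6, -1.7]
finger_gap: 0.19
```

```bash
python3 look.py n s
```

```text
t 18.48 p [0.5564 0.0354 0.0997] r [-3.1413e+00  2.0000e-04  2.9770e-01] F [-3.1  0.6 -1.7] gap 0.19 q [ 0.52  0.61 -0.83  1.88  0.57  0.9  -0.29]
[-89.   69.7]
```

View pics/n_s.png

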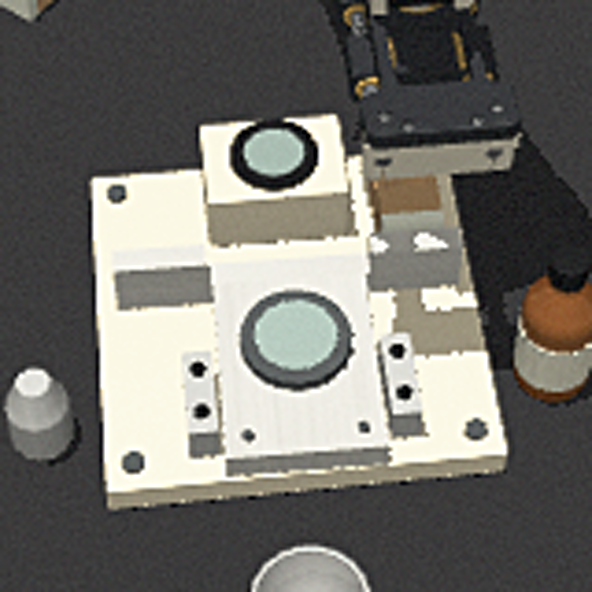

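play_rows:
  deltas:
    - [[0.03, 0, 0, 0, 0, 0, 0], [0, 0, 0, 0, 0, 0, 0], [-0.15, 0, 0, 0, 0, 0, 0], [0, 0, -0.3, 0, 0, 0, 0], [0, 0.1, -0.3, 0, 0, 0, 0]]

```text
t: 19.15
ee_pos: [0.5474, 0.0224, 0.1605]
tool_rot: [3.142, -0.001, 0.299]
ft_force: [0.5, -0.5, -2.5]
finger_gap: 0.194
```

play_rows:
  deltas:
    - [[0, 0.4, 0, 0, 0, 0, 0], [0, 0.4, 0, 0, 0, 0, 0], [0, 0.4, 0, 0, 0, 0, 0], [0, 0.1, 0.1, 0, 0, 0, 0], [0, 0, 0.3, 0, 0, 0, 0]]

```text
t: 19.77
ee_pos: [0.5875, -0.1038, 0.1206]
tool_rot: [3.139, -0.004, 0.295]
ft_force: [-0.2, 0.4, -2.4]
finger_gap: 0.197
```

play_rows:
  deltas:
    - [[0, 0, 0.2, 0, 0, 0, 0], [0.05, 0, 0, 0, 0, 0, 0], [0, 0, 0, 0, 0, 0, 0]]

```text
t: 20.15
ee_pos: [0.5921, -0.0996, 0.1006]
tool_rot: [-3.142, -0.002, 0.299]
ft_force: [0.9, -0.8, -1.4]
finger_gap: 0.192
```

```bash
python3 look.py o w
```

```text
t 20.15 p [ 0.5921 -0.0996  0.1006] r [-3.1416e+00 -1.9000e-03  2.9880e-01] F [ 0.9 -0.8 -1.4] gap 0.192 q [ 0.71  0.67 -0.8   1.77  0.58  0.95 -0.04]
[-94.7 -69.8]
```

View pics/o_w.png

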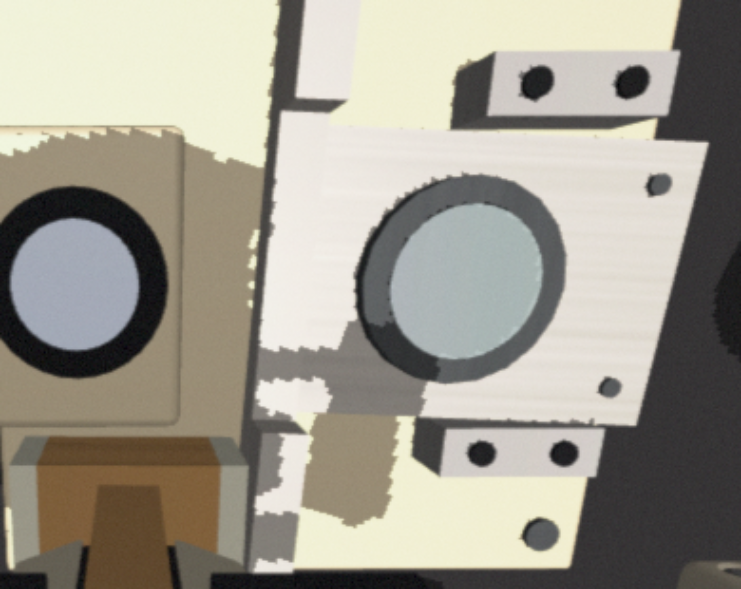

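```bash
python3 m.py 296 97 .056 304 2 .056 259 430 .056 254 520 .056 707 142 .038 637 425 .038 680 112 .044 595 475 .044
```

```text
[-51.   46.7]
[-50.5  68. ]
[-55.9 -41.6]
[-55.9 -69.9]
[71.2 38.5]
[ 68.4 -44.6]
[57.4 45.2]
[ 54.  -59.5]
```

play_rows:
  deltas:
    - [[0.03, 0, 0, 0, 0, 0, 0], [0.03, 0, 0, 0, 0, 0, 0], [0.03, 0, 0, 0, 0, 0, 0], [0.03, 0, 0, 0, 0, 0, 0], [0.03, 0, 0, 0, 0, 0, 0]]

```text
t: 20.82
ee_pos: [0.6047, -0.0971, 0.0995]
tool_rot: [3.141, 0.002, 0.297]
ft_force: [-5.0, -3.0, -1.2]
finger_gap: 0.193
```

play_rows:
  deltas:
    - [[0, 0, 0, 0, 0, 0, 0]]

```text
t: 20.95
ee_pos: [0.6049, -0.0969, 0.0994]
tool_rot: [3.141, 0.001, 0.297]
ft_force: [-3.0, -3.4, -1.8]
finger_gap: 0.192
```

```bash
python3 look.py p w
```

```text
t 20.95 p [ 0.6049 -0.0969  0.0994] r [3.1412e+00 1.2000e-03 2.9710e-01] F [-3.  -3.4 -1.8] gap 0.192 q [ 0.68  0.69 -0.79  1.74  0.59  0.97 -0.04]
[-81.7 -71. ]
```

View pics/p_w.png

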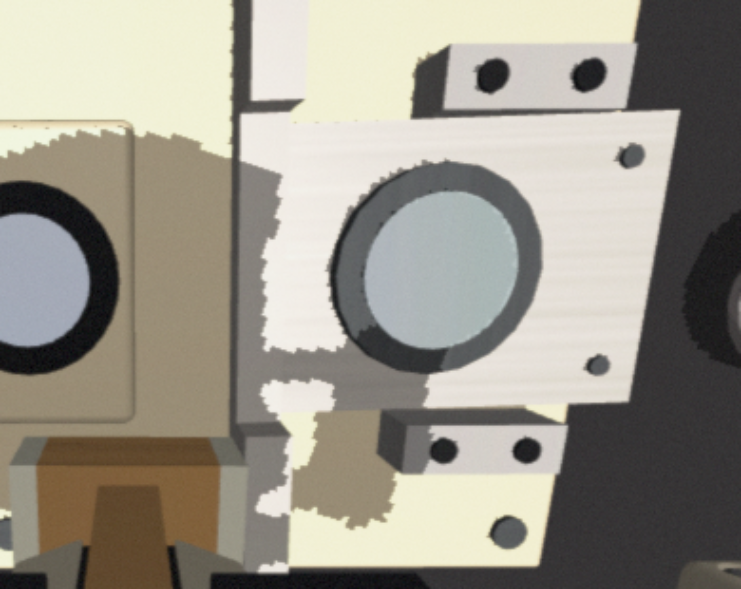

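play_rows:
  deltas:
    - [[-0.15, 0, 0, 0, 0, 0, 0], [0, 0, -0.3, 0, 0, 0, 0], [0, -0.1, -0.3, 0, 0, 0, 0], [0, -0.4, 0, 0, 0, 0, 0], [0, -0.4, 0, 0, 0, 0, 0]]

```text
t: 21.62
ee_pos: [0.5646, -0.0132, 0.1607]
tool_rot: [-3.141, -0.003, 0.297]
ft_force: [0.1, 0.6, -2.4]
finger_gap: 0.195
```

play_rows:
  deltas:
    - [[0, -0.4, 0, 0, 0, 0, 0], [0, -0.1, 0.1, 0, 0, 0, 0], [0, 0, 0.3, 0, 0, 0, 0], [0, 0, 0.2, 0, 0, 0, 0], [0.04, 0, 0, 0, 0, 0, 0]]

```text
t: 22.25
ee_pos: [0.5522, 0.0334, 0.098]
tool_rot: [-3.141, 0.003, 0.297]
ft_force: [-0.1, 0.5, -2.1]
finger_gap: 0.198
```

play_rows:
  deltas:
    - [[0.03, 0, 0, 0, 0, 0, 0], [0.03, 0, 0, 0, 0, 0, 0], [0.03, 0, 0, 0, 0, 0, 0], [0.03, 0, 0, 0, 0, 0, 0], [0, 0, 0, 0, 0, 0, 0]]

```text
t: 22.88
ee_pos: [0.5651, 0.038, 0.0997]
tool_rot: [-3.141, 0.0, 0.298]
ft_force: [-2.9, -0.0, -1.9]
finger_gap: 0.193
```

```bash
python3 look.py q s
```

```text
t 22.88 p [0.5651 0.038  0.0997] r [-3.1413e+00  2.0000e-04  2.9760e-01] F [-2.9 -0.  -1.9] gap 0.193 q [ 0.51  0.63 -0.82  1.86  0.57  0.91 -0.29]
[-79.9  69.7]
```

View pics/q_s.png

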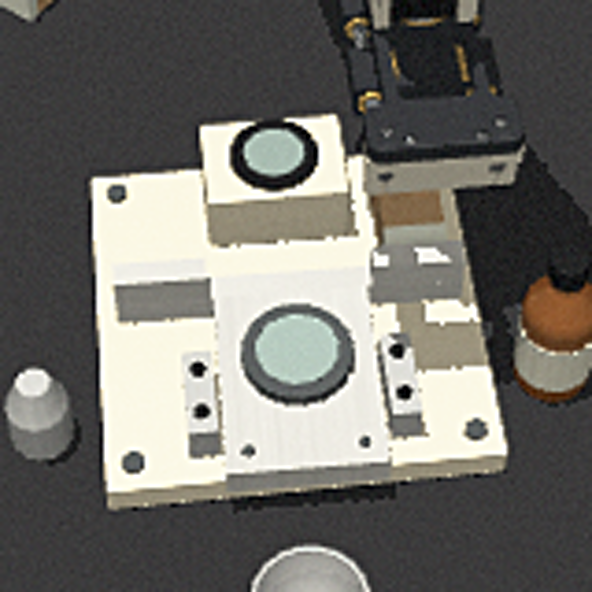

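```bash
python3 -c "
from h import *
for n,z,h in(('noseL',(389,461),.038),('noseR',(227,473),.038),('railFL',(422,415),.044),('railFR',(190,436),.044),('R lug front out',(116,284),.056),('in',(212,279),.056),('L',(463,267),.056)):print(n,sb(z,h,3.7,(230,200)))"
```

```text
noseL [76.8 39.4]
noseR [ 74.6 -43.1]
railFL [55.2 59.4]
railFR [ 54.5 -60.2]
R lug front out [-36.5 -92.6]
in [-34.2 -41.4]
L [-27.4  93.8]
```

play_rows:
  deltas:
    - [[0.03, 0, 0, 0, 0, 0, 0], [0, 0, 0, 0, 0, 0, 0], [-0.15, 0, 0, 0, 0, 0, 0], [0, 0, -0.3, 0, 0, 0, 0], [0, 0.1, -0.3, 0, 0, 0, 0]]

```text
t: 23.55
ee_pos: [0.556, 0.025, 0.1605]
tool_rot: [3.142, -0.0, 0.299]
ft_force: [1.8, -0.6, -2.0]
finger_gap: 0.196
```

play_rows:
  deltas:
    - [[0, 0.4, 0, 0, 0, 0, 0], [0, 0.4, 0, 0, 0, 0, 0], [0, 0.4, 0, 0, 0, 0, 0], [0, 0.1, 0.1, 0, 0, 0, 0], [0, 0, 0.3, 0, 0, 0, 0]]

```text
t: 24.18
ee_pos: [0.5961, -0.1013, 0.1206]
tool_rot: [3.139, -0.004, 0.295]
ft_force: [-0.0, 0.4, -1.8]
finger_gap: 0.19
```

play_rows:
  deltas:
    - [[0, 0, 0.2, 0, 0, 0, 0], [0.04, 0, 0, 0, 0, 0, 0], [0, 0, 0, 0, 0, 0, 0]]

```text
t: 24.55
ee_pos: [0.5996, -0.0973, 0.1006]
tool_rot: [-3.142, -0.002, 0.299]
ft_force: [-0.1, -0.4, -2.0]
finger_gap: 0.197
```

```bash
python3 look.py r w
```

```text
t 24.55 p [ 0.5996 -0.0973  0.1006] r [-3.1416e+00 -1.8000e-03  2.9880e-01] F [-0.1 -0.4 -2. ] gap 0.197 q [ 0.69  0.68 -0.8   1.75  0.58  0.96 -0.04]
[-86.9 -69.8]
```

View pics/r_w.png

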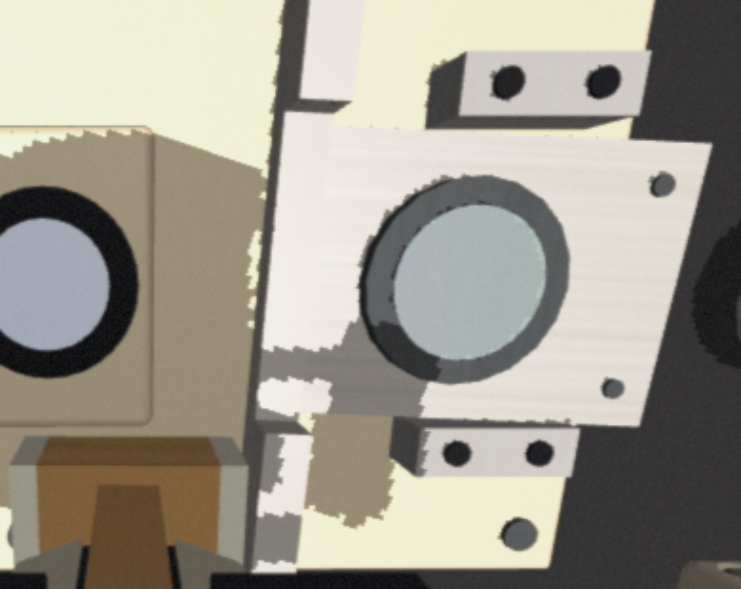

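```bash
python3 m.py 300 98 .056 308 2 .056 262 430 .056 258 520 .056 712 142 .038 640 425 .038 651 112 .044 571 475 .044
```

```text
[-42.   46.4]
[-41.5  68. ]
[-47.1 -41.7]
[-46.8 -70. ]
[80.6 38.4]
[ 77.3 -44.7]
[57.4 45.2]
[ 54.3 -59.5]
```

play_rows:
  deltas:
    - [[0.03, 0, 0, 0, 0, 0, 0], [0.03, 0, 0, 0, 0, 0, 0], [0.03, 0, 0, 0, 0, 0, 0], [0, 0, 0, 0, 0, 0, 0], [0, 0, 0, 0, 0, 0, 0]]

```text
t: 25.22
ee_pos: [0.6071, -0.0958, 0.0996]
tool_rot: [-3.142, 0.0, 0.297]
ft_force: [-1.5, -1.0, -1.4]
finger_gap: 0.196
```

play_rows:
  deltas:
    - [[-0.15, 0, 0, 0, 0, 0, 0], [0, 0, -0.4, 0, 0, 0, 0], [0, 0, -0.4, 0, 0, 0, 0], [0, 0, 0, 0, 0, 0, 0]]

```text
t: 25.72
ee_pos: [0.5948, -0.1, 0.1832]
tool_rot: [3.139, -0.006, 0.298]
ft_force: [0.9, 0.1, -1.9]
finger_gap: 0.197
```

```bash
python3 look.py s ws; python3 -c "
from h import *
plan([.523,-.3505,.180],-.25,9,0)"
```

```text
t 25.73 p [ 0.5948 -0.1     0.1832] r [ 3.1385 -0.0061  0.2976] F [ 0.9  0.1 -1.9] gap 0.197 q [ 0.76  0.58 -0.87  1.71  0.49  1.08  0.03]
[-92.2 -70.9]
dist/row mm 28.81876507320357 turn/row deg 3.4844838415861235
[-0.155, 0.243, -0.0, 0.0, -0.0, 0.7, 0]
[-0.14, 0.252, -0.0, 0.0, -0.0, 0.7, 0]
[-0.124, 0.26, -0.0, 0.0, -0.0, 0.7, 0]
[-0.108, 0.267, -0.0, 0.0, -0.0, 0.7, 0]
[-0.092, 0.273, -0.0, 0.0, -0.0, 0.7, 0]
[-0.075, 0.278, -0.0, 0.0, -0.0, 0.7, 0]
[-0.058, 0.282, -0.0, 0.0, -0.0, 0.7, 0]
[-0.041, 0.285, -0.0, 0.0, -0.0, 0.7, 0]
[-0.023, 0.287, -0.0, 0.0, -0.0, 0.7, 0]
```

View pics/s_w.png

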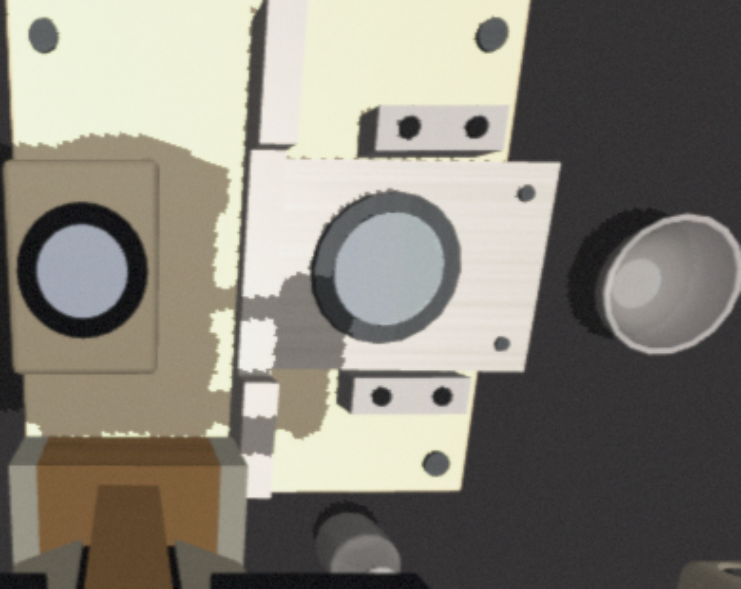

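View pics/s_s.png

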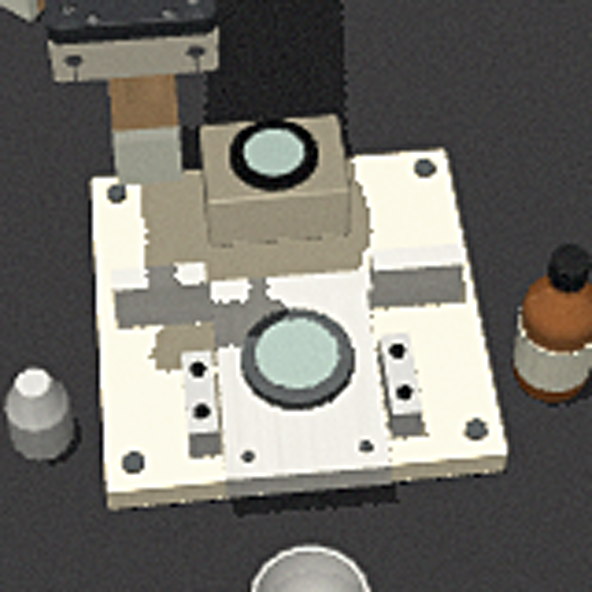

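```bash
python3 m.py 560 161 .038 525 371 .038 508 107 .044 503 153 .044 470 378 .044 465 412 .044 262 80 .056 243 440 .056; python3 -c "
from h import *
for n,z,h in(('noseL',(389,467),.038),('noseR',(227,478),.038),('railFL',(422,415),.044),('railFR',(190,436),.044)):print(n,sb(z,h,3.7,(230,200)))"
```

```text
[74.5 41.5]
[ 74.1 -40.9]
[48.3 59.6]
[48.9 43.7]
[ 48.2 -42.8]
[ 48.1 -57.4]
[-46.5  66.4]
[-47.3 -66.2]
noseL [80.2 38.9]
noseR [ 77.4 -43.4]
railFL [55.2 59.4]
railFR [ 54.5 -60.2]
```

The nose stands about 24 mm (scene view) to 26 mm (wrist view) past the rails, with the lugs nearly level. I carry the mallet back to its pad.

play_rows:
  deltas:
    - [[-0.155, 0.243, 0, 0, 0, 0.7, 0], [-0.14, 0.252, 0, 0, 0, 0.7, 0], [-0.124, 0.26, 0, 0, 0, 0.7, 0], [-0.108, 0.267, 0, 0, 0, 0.7, 0], [-0.092, 0.273, 0, 0, 0, 0.7, 0]]

```text
t: 26.45
ee_pos: [0.5535, -0.2407, 0.1793]
tool_rot: [-3.141, 0.0, -0.012]
ft_force: [0.0, 0.7, -2.9]
finger_gap: 0.194
```

play_rows:
  deltas:
    - [[-0.075, 0.278, 0, 0, 0, 0.7, 0], [-0.058, 0.282, 0, 0, 0, 0.7, 0], [-0.041, 0.285, 0, 0, 0, 0.7, 0], [-0.023, 0.287, 0, 0, 0, 0.7, 0], [0, 0, 0, 0, 0, 0, 0]]

```text
t: 27.08
ee_pos: [0.5215, -0.3545, 0.1793]
tool_rot: [3.14, 0.001, -0.259]
ft_force: [-0.4, 0.7, -2.7]
finger_gap: 0.197
```

play_rows:
  deltas:
    - [[0, 0, 0, 0, 0, 0, 0]]

```text
t: 27.2
ee_pos: [0.5236, -0.3495, 0.1797]
tool_rot: [-3.141, -0.0, -0.252]
ft_force: [0.9, -0.4, -2.0]
finger_gap: 0.19
```

```bash
python3 -c "
from h import *;import cv2
st();c=bot.camera('wrist');cv2.imwrite('pics/t.png',c['pixels'][:,:,::-1])
c=bot.camera('top');cv2.imwrite('pics/t_t.png',cv2.resize(c['pixels'][200:350,380:560,::-1],None,fx=4,fy=4))
plan([.5225,-.350,.085],-.25,3,0)"
```

```text
t 27.2 p [ 0.5236 -0.3495  0.1797] r [-3.1406e+00 -1.0000e-04 -2.5230e-01] F [ 0.9 -0.4 -2. ] gap 0.19 q [ 1.05  0.58 -0.71  1.64  0.41  1.08 -0.03]
dist/row mm 31.61924821229873 turn/row deg 0.020757294531140422
[-0.004, 0.006, 0.316, -0.0, -0.0, -0.0, 0]
[-0.004, 0.006, 0.316, -0.0, -0.0, -0.0, 0]
[-0.004, 0.006, 0.316, -0.0, -0.0, -0.0, 0]
```

View pics/t.png

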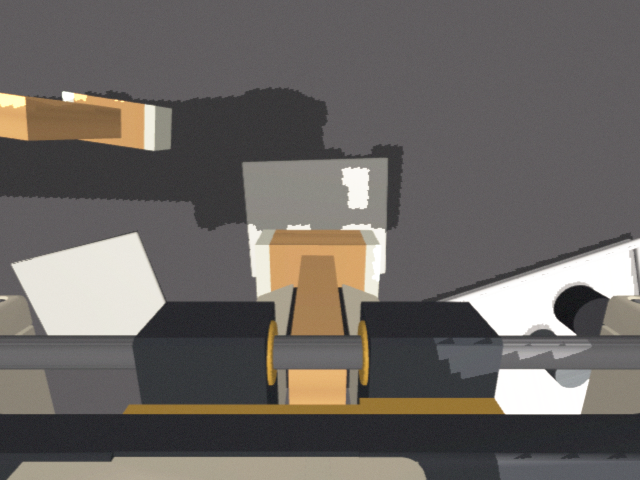

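The head is centred over the pad, whose visible edges are at u 245–387. I set it down.

play_rows:
  deltas:
    - [[0, 0, 0.4, 0, 0, 0, 0], [0, 0, 0.4, 0, 0, 0, 0], [0, 0, 0.15, 0, 0, 0, 0], [0, 0, 0, 0, 0, 0, 0], [0, 0, 0, 0, 0, 0, 0]]

```text
t: 27.92
ee_pos: [0.5249, -0.3501, 0.0865]
tool_rot: [3.141, -0.003, -0.252]
ft_force: [0.3, 0.5, -1.1]
finger_gap: 0.198
```

play_rows:
  deltas:
    - [[0, 0, 0.04, 0, 0, 0, 0], [0, 0, 0.03, 0, 0, 0, 0], [0, 0, 0, 0, 0, 0, 0]]

```text
t: 28.3
ee_pos: [0.5232, -0.35, 0.0777]
tool_rot: [3.142, 0.0, -0.252]
ft_force: [-0.3, 0.3, -1.8]
finger_gap: 0.192
```

```bash
python3 -c "
from h import *
st()"
```

```text
t 28.3 p [ 0.5232 -0.35    0.0777] r [ 3.1415e+00  2.0000e-04 -2.5250e-01] F [-0.3  0.3 -1.8] gap 0.192 q [ 1.01  0.7  -0.64  1.71  0.51  0.91 -0.09]
```

play_rows:
  deltas:
    - [[0, 0, 0.008, 0, 0, 0, 0], [0, 0, 0.006, 0, 0, 0, 0], [0, 0, 0, 0, 0, 0, 0]]

```text
t: 28.68
ee_pos: [0.5235, -0.35, 0.0766]
tool_rot: [3.141, -0.0, -0.252]
ft_force: [-1.8, -0.6, 1.1]
finger_gap: 0.193
```

Fz rose from -1.8 to +1.1 N, so the mallet is resting on the pad. I release.

play_rows:
  deltas:
    - [[0, 0, 0, 0, 0, 0, 25], [0, 0, 0, 0, 0, 0, 35], [0, 0, 0, 0, 0, 0, 60], [0, 0, 0, 0, 0, 0, 100], [0, 0, 0, 0, 0, 0, 100]]

```text
t: 29.3
ee_pos: [0.5234, -0.3499, 0.0763]
tool_rot: [-3.142, -0.0, -0.252]
ft_force: [0.5, 0.1, 0.3]
finger_gap: 0.626
```

play_rows:
  deltas:
    - [[0, 0, 0, 0, 0, 0, 100], [0, 0, 0, 0, 0, 0, 100], [0, 0, 0, 0, 0, 0, 100]]

```text
t: 29.68
ee_pos: [0.5234, -0.3499, 0.0763]
tool_rot: [-3.142, -0.0, -0.252]
ft_force: [-0.9, -0.6, -0.6]
finger_gap: 0.952
```

```bash
python3 -c "
from h import *;import cv2
st();c=bot.camera('wrist');cv2.imwrite('pics/u.png',c['pixels'][:,:,::-1])"
```

```text
t 29.68 p [ 0.5234 -0.3499  0.0763] r [-3.1416 -0.     -0.2523] F [-0.9 -0.6 -0.6] gap 0.952 q [ 1.    0.7  -0.64  1.71  0.51  0.91 -0.1 ]
```

View pics/u.png

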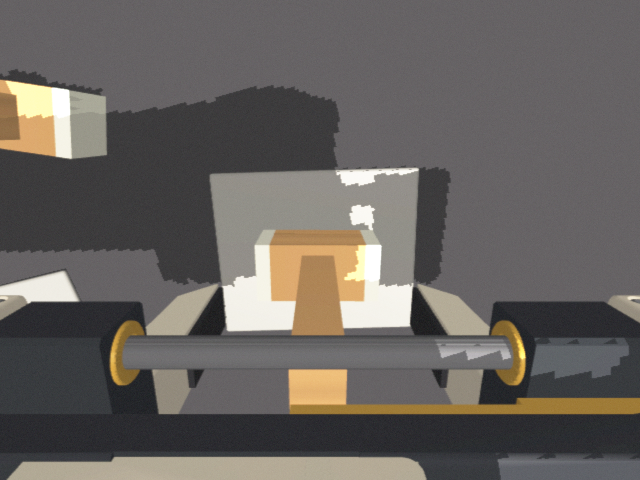

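The mallet stands upright and free between the open jaws, mid-pad. I back off straight up, then move aside.

play_rows:
  deltas:
    - [[0, 0, -0.3, 0, 0, 0, 100], [0, 0, -0.5, 0, 0, 0, 100], [0, 0, -0.5, 0, 0, 0, 100], [0, 0, -0.2, 0, 0, 0, 100], [0, 0, 0, 0, 0, 0, 100]]

```text
t: 30.35
ee_pos: [0.524, -0.3504, 0.2276]
tool_rot: [3.14, -0.002, -0.253]
ft_force: [0.5, 0.7, -0.4]
finger_gap: 1.003
```

play_rows:
  deltas:
    - [[0, 0.4, 0, 0, 0, 0, 100], [0, 0.5, 0, 0, 0, 0, 100], [0, 0.5, 0, 0, 0, 0, 100], [0, 0.4, 0, 0, 0, 0, 100], [0, 0, 0, 0, 0, 0, 100]]

```text
t: 30.98
ee_pos: [0.474, -0.5283, 0.2221]
tool_rot: [-3.141, 0.005, -0.259]
ft_force: [0.3, 0.2, -0.8]
finger_gap: 0.999
```

```bash
python3 -c "
from h import *;import cv2
st()
c=bot.camera('top');cv2.imwrite('pics/v_t.png',cv2.resize(c['pixels'][120:320,230:510,::-1],None,fx=2.8,fy=2.8,interpolation=cv2.INTER_CUBIC))
c=bot.camera('scene');cv2.imwrite('pics/v_s.png',cv2.resize(c['pixels'][140:390,120:420,::-1],None,fx=2.4,fy=2.4,interpolation=cv2.INTER_CUBIC))"
```

```text
t 30.98 p [ 0.474  -0.5283  0.2221] r [-3.1413  0.005  -0.2594] F [ 0.3  0.2 -0.8] gap 0.999 q [ 1.22  0.67 -0.67  1.37  0.42  1.25  0.26]
```

View pics/v_t.png

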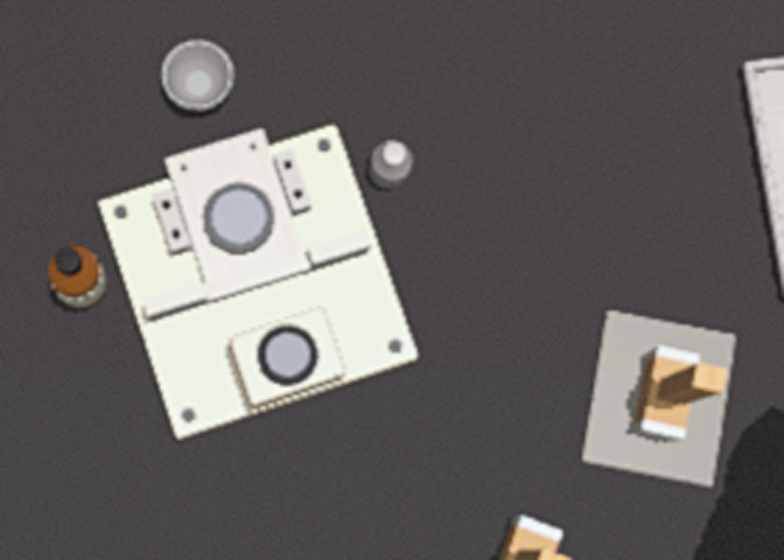

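View pics/v_s.png

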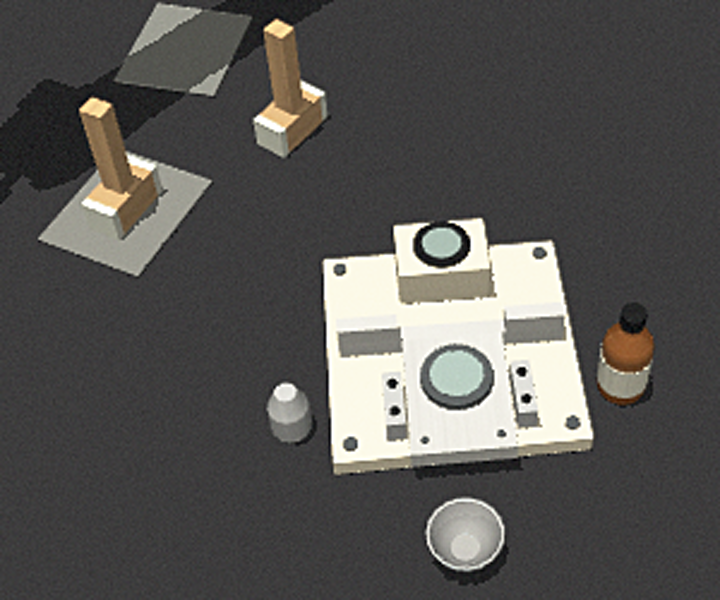

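```bash
python3 -c "
from h import *
f=lambda z:((z[0]+.5)/2.8-.5+230,(z[1]+.5)/2.8-.5+120)
for n,z,h in(('noseL',(165,159),.038),('noseR',(265,129),.038),('railFLo',(153,199),.044),('railFRo',(296,151),.044)):print(n,(w2b(onz('top',f(z),h))*1e3).round(1))
print('head c',np.mean([onz('top',f(z),.038) for z in[(657,346),(684,438)]],0))
print('dish',onz('top',f((198,76)),.028),'obj',onz('top',f((398,153)),.055),'bottle',onz('top',f((69,260)),.105))
bot.job_done()"
```

```text
noseL [81.1 40.4]
noseR [ 79.  -46.4]
railFLo [50.4 60.6]
railFRo [ 51.4 -64. ]
head c [ 0.52295736 -0.34880005  0.038     ]
dish [0.80164351 0.02886544 0.028     ] obj [ 0.72306394 -0.13380403  0.055     ] bottle [0.63035836 0.13010887 0.105     ]
the job is handed in; nothing more can be done
```

I drove the carriage out with the right-hand mallet, stood the mallet back on its far pad, let go and handed the job in at about 31 s. No verdict was reported.

- **Method:** I worked the lugs in turn, right first. I used slow pushes with the mallet face rather than sharp taps, at about 25 mm/s. The wrist readings during the pushes stayed under about 7 N, and the lugs were never more than about 6 mm apart.
- **Nose position:** The last wrist and scene pictures put the nose about 24 to 26 mm past the rails, nearly straight. The final top view gave about 25 mm from the block frame. Measured against the rail ends in that same picture it gave about 29 mm, because its rail corners came out about 4 mm short. All of these lie inside 18 to 34 mm.
- **Mallet:** It looks upright and released, with the head about 1 mm from the measured pad centre. The gripper is open and well clear.
- **Bottle, objective and dish:** Each is within about 2 mm of where I first measured it, and all are standing.

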